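# Set up the organizer's fold-out leaf and lay out the kit

## Task

Swing the organizer's folded leaf up past vertical and lower it gently, without letting it drop, until it lies level on its rest, and then press both hinged clips down until they snap shut over its edge. After that set every part that is there (level, socket rail, caster, jar) upright in its own drawn outline on the leaf, neatly centred and lined up, let go, and leave the tin, hammer and carton where they are.

Things in the scene. Friction and masses are not known exactly. Their poses are not given: they have to be found in the camera images.
- organizer: Grey plastic parts organizer standing fixed on the bench, 220 mm along its x. Origin: on the bench straight below the hinge line of its leaf. Its x runs along the hinge, its z is up. The 70 mm high cabinet fills y = 0 to 160 mm; at y = -113 to -137 mm stands a 58 mm high rest that carries the opened leaf, and two clip posts, 64 mm high, stand at x = -85 and +85 mm, y = -201 to -225 mm.
- flap_hinge (a point): Middle of the leaf's hinge line, 70 mm above the bench; the hinge runs along the organizer's x.
- flap (a joint): Angle of the leaf (flap), rad: 0 folded over flat on the cabinet, 1.57 upright, 3.14 fully opened and level on its rest, its upper face then 70 mm above the bench, flush with the cabinet's top. The hinge is free with slight damping: the leaf (about 0.4 kg) falls to either side if let go. The leaf is a board 220 x 165 x 12 mm whose layout drawing is on the face that is hidden until it is opened.
- flap_bar (a point): Middle of the round steel bar of the D-handle at the leaf's free edge: bar 14 mm thick, parallel to the hinge, 203 mm from the hinge line, 38 mm clear of the board's edge (centre to edge), 76 mm above the bench when folded and 64 mm when opened. About 70 mm of bar is free between its two arms. The leaf can turn about the bar while the bar is pinched from above.
- clip_a (a joint): Angle of the steel over-centre clip at the organizer's x = -85 mm, rad: 0 raised, 0.70 fully down, lying over the edge of the opened leaf. It is hinged parallel to the leaf's hinge, 208 mm from it and 75 mm above the bench, on the far side of the opened leaf's edge. A spring pushes it back up until 0.42 and beyond that snaps it down and holds it; about 7 N on the pad starts it.
- clip_a_pad (a point): Upper face of the tongue of clip_a, 40 mm from its hinge: where to press down. The tongue is 56 mm long, 24 mm wide, 6 mm thick; raised it slopes up towards the leaf at 0.70 rad. The pad is about 103 mm above the bench when raised and 78 mm when down.
- clip_b (a joint): Angle of the steel over-centre clip at the organizer's x = +85 mm, rad: 0 raised, 0.70 fully down, lying over the edge of the opened leaf. It is hinged parallel to the leaf's hinge, 208 mm from it and 75 mm above the bench, on the far side of the opened leaf's edge. A spring pushes it back up until 0.42 and beyond that snaps it down and holds it; about 7 N on the pad starts it.
- clip_b_pad (a point): Upper face of the tongue of clip_b, 40 mm from its hinge: where to press down. The tongue is 56 mm long, 24 mm wide, 6 mm thick; raised it slopes up towards the leaf at 0.70 rad. The pad is about 103 mm above the bench when raised and 78 mm when down.
- mark_level (a point): Centre of the outline for the level: the longest rectangle, 160 mm along x by 34 mm, nearest the hinge, with a small bar in its middle. Origin in the layout drawing on the leaf, on the drawn face; x along the hinge, y from the hinge towards the bar. It moves with the leaf; face up only when the leaf is opened.
- mark_rail (a point): Centre of the outline for the socket rail: rectangle 120 mm along x by 34 mm, nearest the handle, with four small rings. Origin in the layout drawing on the leaf, on the drawn face; x along the hinge, y from the hinge towards the bar. It moves with the leaf; face up only when the leaf is opened.
- mark_jar (a point): Centre of the outline for the jar: circle 56 mm across, between the two long outlines. Origin in the layout drawing on the leaf, on the drawn face; x along the hinge, y from the hinge towards the bar. It moves with the leaf; face up only when the leaf is opened.
- mark_caster (a point): Centre of the outline for the caster's plate: rectangle 54 mm along x by 56 mm along y, with a line along y for the wheel, between the two long outlines. Origin in the layout drawing on the leaf, on the drawn face; x along the hinge, y from the hinge towards the bar. It moves with the leaf; face up only when the leaf is opened.
- level_c (a point): Centre of the orange plastic spirit level, 160 mm along its x, 34 mm wide, 26 mm high, lying with its three vials upwards; z up; 13 mm above what it stands on. May be absent.
- rail_c (a point): Centre (22 mm above its underside) of the chrome socket rail, a bar 120 mm along its x, 34 mm wide, 10 mm thick with four upright sockets up to 42 mm high and in the middle an upright lifting tab 26 mm along x, 14 mm thick, 44 mm high overall; z up. May be absent.
- caster_c (a point): Centre (34 mm above its underside) of the steel caster standing on its mounting plate, wheel upwards, 68 mm high. Plate 56 mm along x, 54 mm along y, 4 mm thick; two fork cheeks, 26 mm along x, 32 mm over their outer faces in y, reach from 12 to 52 mm height; between them the 48 mm wheel, 22 mm wide, axle along y at 44 mm height, rolling along x. May be absent.
- jar_c (a point): Centre of the clear glass jar with steel lid, 56 mm across, 70 mm high, upright (z up); 35 mm above what it stands on. May be absent.
- tin: Paint tin, 70 mm across, 90 mm high; origin under its centre. A bystander, to be left alone.
- hammer: Hammer lying on the bench; origin under its middle. A bystander, to be left alone.
- carton: Cardboard carton 70 x 60 x 50 mm; origin under its centre. A bystander, to be left alone.
Not all that is in view belongs to the job. What is shaped like the part that bears jar_c but yellow is not meant.

How it is judged:
By the outcome, as a careful person would: the job done as asked, in the order asked, and still so for the second after the job is handed in, with the robot touching nothing.
Of level, rail, caster, jar only 3 to 4 are there at a start; the rules pass over those that are not, and their reading is None.
At some moment in a run one of level, rail, caster may be knocked a few centimetres aside while the robot is not near it.
It also fails if it takes over 210 s, if anything falls off the work surface, if the arm or the gripper's body presses on something with over 40 N, if the wrist force passes 120 N, or if a joint passes its speed limit or range.

## Robot

A 6-joint arm with a two-finger parallel gripper is mounted at the origin on the work surface. World frame = base frame: x ahead of the robot, y to its left, z up, the work surface at z = 0. Lengths are in mm, angles in rad, forces in N, time in s.
With the tool pointing down it reaches from about 300 to 850 mm from the base axis. Payload 5.4 kg.
Tool frame: the origin (TCP) lies between the finger pads; the fingertips stand 8 mm ahead of it and the grasp point (between the pads) lies 11 mm behind it; z points along the fingers, y is the line along which they close (so a half turn about z gives the same grasp; the last joint's range is limited). The gripper opens to 85 mm and grips with 20 to 120 N. Pads are 22 mm wide; open, the fingers measure 114 mm over their backs; the gripper's body (76 mm by 85 mm) begins 54 mm behind the grasp point. The pads swing forward as they close: fully open they stand 13 mm farther back than shut.
Start: joints at [-1.38, 0.158, 1.597, -0, 1.386, -0.21], TCP at [224.315, -529.423, 239.299] pointing down, gripper open.
Joint ranges: [-2.91, 2.91], [-0.94, 2.29], [0.18, 2.7], [-1.29, 4.43], [0.17, 2.64], [-3, 3]. Speed limits (rad/s): [2.57, 2.57, 3.14, 3.14, 3.14, 3.14].

## Interface

Orientations are given as [roll, pitch, yaw] about the fixed x, y, z axes, in that order (R = Rz(yaw) Ry(pitch) Rx(roll)).
In Python, from rig import ctrl, optics gives the robot as it stands.
- The arm moves only by the tool apply_moves, never from a script. Its argument "increments" is a list of rows, each an object of numbers: "tx", "ty", "tz": the shift along the tool's x, y, z each as a share of 120 mm, from -1 to 1; "wx", "wy", "wz": the turn, a rotation vector about the tool's x, y, z each as a share of 180 degrees, from -1 to 1. A call has 1 to 12 rows; each row is the pose to reach, as a shift and turn from the pose commanded when the call began, along the tool's axes at that moment, turning the shorter way round; what a row does not reach only later rows make up. A row lasts 1/8 s, in which the tool goes at most 62.5 mm and 10.7 degrees, less where a joint would pass 70% of its speed; a pose out of reach is approached as far as the arm can. A call with a number of a shift or a turn outside -1 to 1 is refused whole. A call with a gripper value outside its range is refused whole. "jaw" is the opening, from 0 (shut) to 1 (fully open), set as the call begins (left out, the last holds). The fingers move at their own pace and stop on an object; "force" is the grip in N (left out, the last holds). Time passes only in rows, so rows that repeat a pose let the fingers close. It gives the time, the measured TCP pose, the force, the opening and the grip force at its end, in the units of the state.
- ctrl.observe(): the state, without advancing time (a new reading comes with each control period).
- optics.snapshot(name): name is "side" or "top" or "wrist"; returns a dict with "image" (480x640x3 uint8, red, green, blue), "camera_matrix" (3x3 intrinsics, pixels), "eye" and "orientation" of the camera in the world. Camera axes: x right, y down, z forward; pixel columns grow to the right and rows downward; lengths in mm; the calibration is good to about 2 mm. The wrist camera is an equidistant fisheye: a pixel r from the principal point sees the ray r / f radians off the axis. A picture is of the moment at which its call begins. There is no depth.
- ctrl.finish_job(): hands the job in; it is judged then, once.
The state is a dict: "time_s": time; "qpos": joint angles; "dq": joint speeds; "joint_efforts": joint torques, N m; "position": TCP position; "eef_rot": TCP orientation; "ft_force": force on the tool from outside, world axes, zero at the start; "wrist_torque": the same for the moment, N m; "width": opening from 0.0 (shut) to 1.0 (fully open); "finger_force": force on a finger pad.
Only numpy, scipy, OpenCV 4.12 (cv2) and the standard library are available. Lean on these libraries where they do the work, as an engineer would, in place of code of your own. Each camera call takes 0.05 s, during which the arm holds its last target. There are 200 camera calls.

## Working session

There is one attempt and no reset: what is moved stays moved. The work goes in short steps, Python scripts to look and compute and a tool call to move; the robot and the scene stay as the last step left them, time stands still between calls to the robot, and variables do not carry over. Pictures are saved under pics/ and viewed, at most 14 in all, crops included, and the job is handed in when it is done.

Besides the shell and the picture viewer there is one more tool, called after ">>>" as name(argument=value, ...), one argument or row to a line, values as JSON. apply_moves: Moves the arm, as the interface text tells. Its arguments: {"type":"object","properties":{"increments":{"type":"array","items":{"type":"object","properties":{"tx":{"type":"number"},"ty":{"type":"number"},"tz":{"type":"number"},"wx":{"type":"number"},"wy":{"type":"number"},"wz":{"type":"number"}}}},"jaw":{"type":"number"},"force":{"type":"number"}},"required":["increments"]}

```bash
mkdir -p pics; ls; cat > h.py <<'E'
import numpy as np, cv2, json
from scipy.spatial.transform import Rotation as R
from rig import ctrl, optics
def snap(n,f=None):
    s=optics.snapshot(n)
    if f: cv2.imwrite('pics/'+f, s['image'][:,:,::-1])
    return s
def Rm(o):
    o=np.array(o,float)
    if o.shape==(3,3): return o
    if o.size==4: return R.from_quat(o).as_matrix()
    return R.from_euler('xyz',o).as_matrix()
def ray(s,u,v,fish=False):
    K=np.array(s['camera_matrix']); a=np.array([(u-K[0,2])/K[0,0],(v-K[1,2])/K[1,1]])
    if fish:
        r=np.hypot(*a); d=np.r_[a/max(r,1e-9)*np.sin(r),np.cos(r)]
    else: d=np.r_[a,1]
    return Rm(s['orientation'])@d
def onz(s,u,v,z,fish=False):
    d=ray(s,u,v,fish); e=np.array(s['eye']); return e+d*(z-e[2])/d[2]
def proj(s,p,fish=False):
    K=np.array(s['camera_matrix']); c=Rm(s['orientation']).T@(np.array(p,float)-np.array(s['eye']))
    if fish:
        t=np.arctan2(np.hypot(c[0],c[1]),c[2]); a=c[:2]/np.hypot(c[0],c[1])*t
    else: a=c[:2]/c[2]
    return np.array([K[0,0]*a[0]+K[0,2],K[1,1]*a[1]+K[1,2]])
E
python3 - <<'E'
from h import *
print(ctrl.observe())
for n in('top','side','wrist'):
    s=snap(n,n+'0.png'); print(n,s['camera_matrix'],s['eye'],s['orientation'])
E
```

```text
pics
{'time_s': 0.0, 'qpos': array([-1.38013104e+00,  1.59035939e-01,  1.59824150e+00, -1.23516124e-05,
        1.38622637e+00, -2.10116569e-01]), 'dq': array([-0.00179634,  0.00032688,  0.00025798,  0.000808  ,  0.00066479,
        0.00126412]), 'joint_efforts': array([-1.84114615e-03, -3.95995045e+01, -3.31433487e+01, -3.61589355e-04,
        8.45036149e-03, -2.14678204e-05]), 'position': array([ 224.18242195, -528.84986138,  238.31962726]), 'eef_rot': array([-3.13972100e+00, -3.86745412e-04,  4.00783770e-01]), 'ft_force': array([ 0.15733719, -0.64190919,  1.15814958]), 'wrist_torque': array([0.07560159, 0.0299385 , 0.06888691]), 'finger_force': 0.0, 'width': 1.0024076666370063}
top [[528.80375476   0.         322.88435389]
 [  0.         528.80375476 232.68939649]
 [  0.           0.           1.        ]] [ 418.98987343   51.11235191 1269.06123005] [-2.99554235 -0.00492228 -1.56637133]
side [[516.30361844   0.         320.25393213]
 [  0.         516.30361844 238.59231566]
 [  0.           0.           1.        ]] [ 178.47765904  716.55172741 1082.25788245] [-2.44576068 -0.01373371 -2.57783186]
wrist [[371.64829954   0.         312.31918438]
 [  0.         371.64829954 239.80239495]
 [  0.           0.           1.        ]] [ 293.02151648 -499.22679802  372.81387214] [ 2.84621993e+00  2.64076536e-03 -1.17138205e+00]
```

View pics/top0.png

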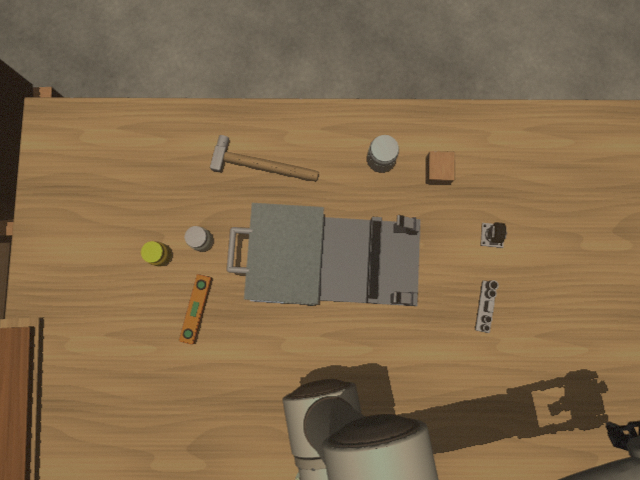

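View pics/side0.png

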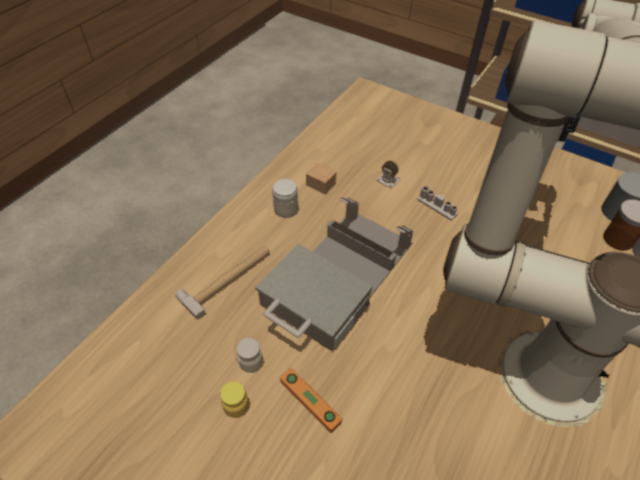

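Candidates (top view): the jar is the grey-lidded cylinder at (198,238). The yellow one at (154,253) is the decoy, and the tin at (384,152) is bigger and a bystander. The level is at (195,310), the rail at (487,306), the caster at (493,235), and the handle bar at (232,250), with the leaf at (285,254). I'll check these in one crop.

```bash
python3 - <<'E'
import cv2
i=cv2.imread('pics/top0.png')[190:360,140:520]
cv2.imwrite('pics/c1.png',cv2.resize(i,None,fx=2.1,fy=2.1,interpolation=cv2.INTER_CUBIC))
E
```

```text
(no output)
```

View pics/c1.png

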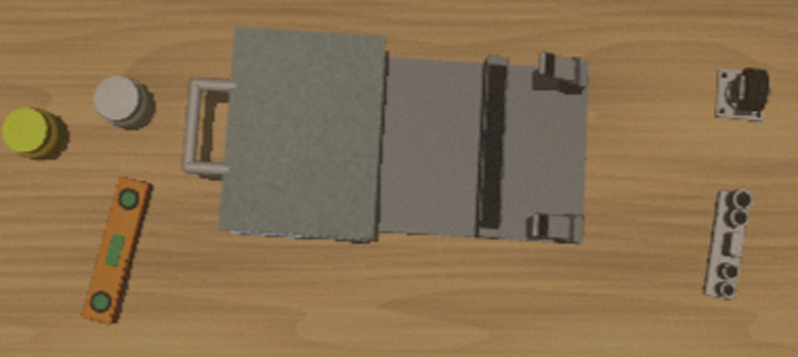

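The crop shows the choices fit. The leaf's corners are at full-image (252.4,203.3), (323.8,207.6), (320,304.8) and (244.8,299.5), with the bar middle near (230.5,249.5). Both clips stand raised on the right.

```bash
python3 - <<'E'
from h import *
s=snap('top')
P=lambda u,v,z:onz(s,u,v,z)[:2]
c=[P(252.4,203.3,82),P(323.8,207.6,82),P(320,304.8,82),P(244.8,299.5,82)]
print('corners',np.round(c,1)); 
print('len',[np.linalg.norm(c[i]-c[(i+1)%4]) for i in range(4)])
print('bar',P(230.5,249.5,76), P(231.4,229.5,76),P(229,270,76))
h=(c[1]+c[2])/2; f=(c[0]+c[3])/2; print('hinge',h,'ang',np.degrees(np.arctan2(*(f-h)[::-1])), np.degrees(np.arctan2(*(c[1]-c[2])[::-1])),np.degrees(np.arctan2(*(c[0]-c[3])[::-1])))
print('jar',P(196.5,238.5,70),'yellow',P(154,252,70))
hsv=cv2.cvtColor(s['image'],cv2.COLOR_RGB2HSV)
m=cv2.inRange(hsv,(3,150,60),(16,255,255)); m[:,:170]=0;m[:,230:]=0;m[:260]=0
m=cv2.morphologyEx(m,cv2.MORPH_CLOSE,np.ones((9,9)))
ct=max(cv2.findContours(m,0,2)[0],key=cv2.contourArea); r=cv2.minAreaRect(ct)
b=np.array([P(*p,26) for p in cv2.boxPoints(r)]); print('level',b.mean(0),b, r)
# rail ends base plate & caster plate (crop px)
g=lambda x,y,z:P(140+x/2.1,190+y/2.1,z)
print('rail',g(719,190,10),g(704,296,10),g(727,298,10),'tab',g(733,244,44))
print('caster plate',g(718,70,4),g(716,117,4),g(763,121,4))
E
```

```text
corners [[660.7 207.5]
 [651.6  44.2]
 [431.5  51.7]
 [442.4 219.2]]
len [np.float64(163.52971768513532), np.float64(220.23801864049918), np.float64(167.80792570602912), np.float64(218.60864032653947)]
bar [554.89967867 255.36236115] [600.79023238 254.68037596] [508.38044098 257.35476437]
hinge [541.53080926  47.97323347] ang 86.52780575284856 -1.9604098783553277 -3.070615854790853
jar [580.48521911 334.78427732] yellow [548.99118751 430.18859379]
level [421.79710512 341.51376111] [[349.10062153 378.10449727]
 [504.24123147 342.32526531]
 [494.32405915 304.59598888]
 [339.52250835 341.02929299]] ((195.22767639160156, 309.0074768066406), (16.515541076660156, 69.71489715576172), 15.124006271362305)
rail [ 491.29023829 -334.14633578] [ 373.07424646 -312.69572913] [ 370.98517793 -338.33777327] tab [ 430.44874941 -336.75639079]
caster plate [ 630.05460316 -340.2959253 ] [ 575.30336155 -335.83795   ] [ 570.9468508  -389.72332593]
```

```bash
cat > plan.py <<'E'
# planning of tool-down moves from the commanded pose kept in cmd.json; prints the numbers to write
import json, numpy as np
def load(): return json.load(open('cmd.json'))
def save(c): json.dump(c,open('cmd.json','w'))
def step(c,x,y,z,yaw):
    "increment (tx,ty,tz,wz) from c to target, rounded"
    dx,dy,dz=x-c[0],y-c[1],z-c[2]; s,k=np.sin(c[3]),np.cos(c[3])
    dyaw=(yaw-c[3]+np.pi)%(2*np.pi)-np.pi
    return [round(v,3) for v in ((k*dx+s*dy)/120,(s*dx-k*dy)/120,-dz/120)]+[round(-dyaw/np.pi,4)]
def apply(c,t):
    s,k=np.sin(c[3]),np.cos(c[3]); a,b,d,w=np.array(t)*[120,120,120,np.pi]
    return [c[0]+k*a+s*b,c[1]+s*a-k*b,c[2]-d,c[3]-w]
def go(targets,mm=55,deg=9):
    "targets: list of (x,y,z,yaw); each is split into calls with shifts <=1; prints rows"
    c=load()
    for t in targets:
        while 1:
            full=step(c,*t); m=max(1,max(abs(v) for v in full[:3]))
            p=np.array(c)+(np.array(t)-c)/m; st=step(c,*p)
            n=int(np.ceil(max(np.linalg.norm(np.array(st[:3])*120)/mm,abs(st[3])*180/deg,1)))
            print(st,'x',n); c=apply(c,st)
            if m==1: break
    save(c); print('end',np.round(c,3))
def path(pts):
    "one call, one row per point (dense path)"
    c=load(); rows=[step(c,*p) for p in pts]
    for r in rows: print(r)
    c=apply(c,rows[-1]); save(c); print('end',np.round(c,3))
E
python3 - <<'E'
from plan import *
save([224.315,-529.423,239.299,0.4008])
go([(224.3,-529.4,239.3,-0.06),(553,240,190,-0.06)])
E
```

```text
[np.float64(-0.0), np.float64(-0.0), np.float64(-0.0), np.float64(0.1467)] x 3
[np.float64(0.358), np.float64(-1.0), np.float64(0.063), np.float64(-0.0)] x 3
[np.float64(0.358), np.float64(-1.0), np.float64(0.063), np.float64(-0.0)] x 3
[np.float64(0.358), np.float64(-1.0), np.float64(0.062), np.float64(-0.0)] x 3
[np.float64(0.358), np.float64(-1.0), np.float64(0.063), np.float64(-0.0)] x 3
[np.float64(0.358), np.float64(-1.0), np.float64(0.062), np.float64(-0.0)] x 3
[np.float64(0.357), np.float64(-1.0), np.float64(0.063), np.float64(-0.0)] x 3
[np.float64(0.202), np.float64(-0.565), np.float64(0.035), np.float64(-0.0)] x 2
end [ 5.52983e+02  2.40033e+02  1.89979e+02 -6.00000e-02]
```

>>> apply_moves(
  increments=[
    {"wz": 0.1467},
    {"wz": 0.1467},
    {"wz": 0.1467},
  ],
  jaw=0.4,
  force=40,
)

```text
validation failed for argument at $.in...
```

>>> apply_moves(
  increments=[
    {"tx": 0.358, "ty": -1, "tz": 0.063},
    {"tx": 0.358, "ty": -1, "tz": 0.063},
    {"tx": 0.358, "ty": -1, "tz": 0.063},
  ],
)

```text
validation failed for argument at $.in...
```

>>> apply_moves(
  increments=[
    {"tx": 0.358, "ty": -1, "tz": 0.063},
    {"tx": 0.358, "ty": -1, "tz": 0.063},
    {"tx": 0.358, "ty": -1, "tz": 0.063},
  ],
)

```text
validation failed for argument at $.in...
```

>>> apply_moves(
  increments=[
    {"tx": 0.358, "ty": -1, "tz": 0.062},
    {"tx": 0.358, "ty": -1, "tz": 0.062},
    {"tx": 0.358, "ty": -1, "tz": 0.062},
  ],
)

```text
validation failed for argument at $.in...
```

>>> apply_moves(
  increments=[
    {"tx": 0.358, "ty": -1, "tz": 0.063},
    {"tx": 0.358, "ty": -1, "tz": 0.063},
    {"tx": 0.358, "ty": -1, "tz": 0.063},
  ],
)

```text
validation failed for argument at $.in...
```

>>> apply_moves(
  increments=[
    {"tx": 0.358, "ty": -1, "tz": 0.062},
    {"tx": 0.358, "ty": -1, "tz": 0.062},
    {"tx": 0.358, "ty": -1, "tz": 0.062},
  ],
)

```text
validation failed for argument at $.in...
```

>>> apply_moves(
  increments=[
    {"tx": 0.357, "ty": -1, "tz": 0.063},
    {"tx": 0.357, "ty": -1, "tz": 0.063},
    {"tx": 0.357, "ty": -1, "tz": 0.063},
  ],
)

```text
validation failed for argument at $.in...
```

>>> apply_moves(
  increments=[
    {"tx": 0.202, "ty": -0.565, "tz": 0.035},
    {"tx": 0.202, "ty": -0.565, "tz": 0.035},
    {"tx": 0.202, "ty": -0.565, "tz": 0.035},
  ],
)

```text
validation failed for argument at $.in...
```

```bash
python3 - <<'E'
from h import *
s=snap('wrist','w1.png'); o=ctrl.observe(); print(o['time_s'],o['position'],o['eef_rot'],o['ft_force'],o['width'])
print(s['eye'],s['orientation'])
E
```

```text
0.25 [ 224.28288605 -529.16221162  238.84153798] [-3.14077892e+00 -1.80222203e-04  4.00837936e-01] [-0.49107675  0.23359301  1.18359322] 1.0007560180449435
[ 293.0399057  -499.32334756  373.08767968] [ 2.84610587e+00  2.10634368e-03 -1.17138257e+00]
```

View pics/w1.png

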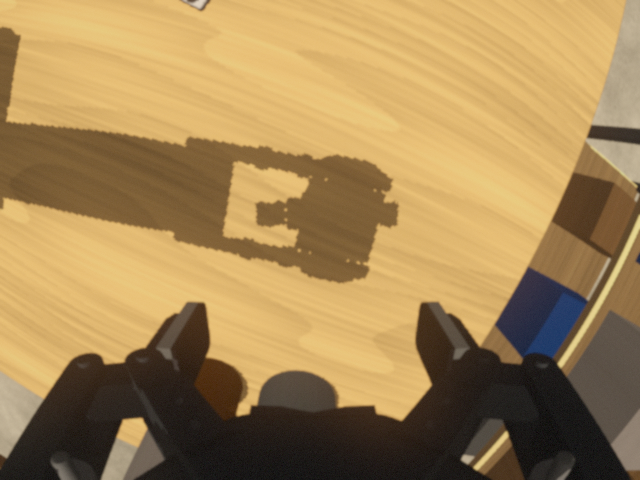

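The moves were refused, so the arm is still at the start; the wrist view shows only bare bench and the open fingers. I'll retry with all six fields given.

>>> apply_moves(
  increments=[
    {"tx": 0, "ty": 0, "tz": 0, "wx": 0, "wy": 0, "wz": 0.1467},
    {"tx": 0, "ty": 0, "tz": 0, "wx": 0, "wy": 0, "wz": 0.1467},
    {"tx": 0, "ty": 0, "tz": 0, "wx": 0, "wy": 0, "wz": 0.1467},
  ],
  jaw=0.4,
  force=40,
)

```text
time_s: 0.62
position: [224.3, -529.3, 239.1]
eef_rot: [-3.141, 0.0, -0.064]
ft_force: [0.5, 0.0, -0.4]
width: 0.404
finger_force: 0.0
```

>>> apply_moves(
  increments=[
    {"tx": 0.358, "ty": -1, "tz": 0.063, "wx": 0, "wy": 0, "wz": 0},
    {"tx": 0.358, "ty": -1, "tz": 0.063, "wx": 0, "wy": 0, "wz": 0},
    {"tx": 0.358, "ty": -1, "tz": 0.063, "wx": 0, "wy": 0, "wz": 0},
  ],
)

```text
time_s: 1.0
position: [275.5, -408.6, 230.7]
eef_rot: [-3.139, 0.001, -0.056]
ft_force: [-0.3, 0.0, -0.6]
width: 0.399
finger_force: 0.0
```

>>> apply_moves(
  increments=[
    {"tx": 0.358, "ty": -1, "tz": 0.063, "wx": 0, "wy": 0, "wz": 0},
    {"tx": 0.358, "ty": -1, "tz": 0.063, "wx": 0, "wy": 0, "wz": 0},
    {"tx": 0.358, "ty": -1, "tz": 0.063, "wx": 0, "wy": 0, "wz": 0},
  ],
)

```text
time_s: 1.38
position: [325.4, -292.7, 224.0]
eef_rot: [-3.141, -0.0, -0.056]
ft_force: [-0.8, -0.3, 0.3]
width: 0.401
finger_force: 0.0
```

>>> apply_moves(
  increments=[
    {"tx": 0.358, "ty": -1, "tz": 0.062, "wx": 0, "wy": 0, "wz": 0},
    {"tx": 0.358, "ty": -1, "tz": 0.062, "wx": 0, "wy": 0, "wz": 0},
    {"tx": 0.358, "ty": -1, "tz": 0.062, "wx": 0, "wy": 0, "wz": 0},
  ],
)

```text
time_s: 1.75
position: [375.5, -176.1, 216.8]
eef_rot: [-3.142, -0.0, -0.055]
ft_force: [0.0, -0.5, -0.2]
width: 0.405
finger_force: 0.0
```

>>> apply_moves(
  increments=[
    {"tx": 0.358, "ty": -1, "tz": 0.063, "wx": 0, "wy": 0, "wz": 0},
    {"tx": 0.358, "ty": -1, "tz": 0.063, "wx": 0, "wy": 0, "wz": 0},
    {"tx": 0.358, "ty": -1, "tz": 0.063, "wx": 0, "wy": 0, "wz": 0},
  ],
)

```text
time_s: 2.12
position: [425.8, -59.3, 209.2]
eef_rot: [3.141, -0.0, -0.056]
ft_force: [0.1, -1.9, -0.3]
width: 0.401
finger_force: 0.0
```

>>> apply_moves(
  increments=[
    {"tx": 0.358, "ty": -1, "tz": 0.062, "wx": 0, "wy": 0, "wz": 0},
    {"tx": 0.358, "ty": -1, "tz": 0.062, "wx": 0, "wy": 0, "wz": 0},
    {"tx": 0.358, "ty": -1, "tz": 0.062, "wx": 0, "wy": 0, "wz": 0},
  ],
)

```text
time_s: 2.5
position: [476.2, 57.2, 201.7]
eef_rot: [3.141, -0.0, -0.057]
ft_force: [-0.4, -0.4, 0.5]
width: 0.4
finger_force: 0.0
```

>>> apply_moves(
  increments=[
    {"tx": 0.357, "ty": -1, "tz": 0.063, "wx": 0, "wy": 0, "wz": 0},
    {"tx": 0.357, "ty": -1, "tz": 0.063, "wx": 0, "wy": 0, "wz": 0},
    {"tx": 0.357, "ty": -1, "tz": 0.063, "wx": 0, "wy": 0, "wz": 0},
  ],
)

```text
time_s: 2.88
position: [526.3, 173.7, 193.6]
eef_rot: [3.141, 0.0, -0.059]
ft_force: [0.1, -1.0, -0.3]
width: 0.402
finger_force: 0.0
```

>>> apply_moves(
  increments=[
    {"tx": 0.202, "ty": -0.565, "tz": 0.035, "wx": 0, "wy": 0, "wz": 0},
    {"tx": 0.202, "ty": -0.565, "tz": 0.035, "wx": 0, "wy": 0, "wz": 0},
    {"tx": 0.202, "ty": -0.565, "tz": 0.035, "wx": 0, "wy": 0, "wz": 0},
  ],
)

```text
time_s: 3.25
position: [553.9, 237.8, 190.0]
eef_rot: [3.14, -0.0, -0.062]
ft_force: [-0.8, -1.1, -0.2]
width: 0.4
finger_force: 0.0
```

```bash
python3 - <<'E'
from h import *
s=snap('wrist','w2.png'); o=ctrl.observe(); print(o['time_s'],o['position'],o['eef_rot'],o['ft_force'],o['width'])
print(s['eye'],s['orientation'])
for p in [(554.9,255.4,76),(541.5,48,82),(660.7,207.5,82)]: print(proj(s,p,True))
E
```

```text
3.3 [553.60662782 237.55951923 190.17573255] [ 3.14051861e+00 -1.80288870e-04 -6.21908595e-02] [ 0.00788382  0.27613963 -0.72096374] 0.4001341305015259
[628.3715671  234.24866646 324.39817663] [ 2.84555103e+00 -2.99779070e-04 -1.63389671e+00]
[288.63599582 238.29421761]
[552.36505859 241.00766551]
[350.71922543  78.61771639]
```

View pics/w2.png

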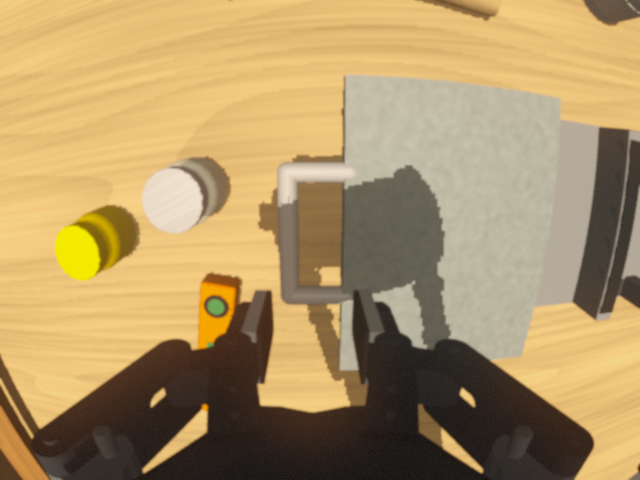

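The wrist view shows the handle bar vertical at u≈290, with its arms at (325,173) and (325,296). The leaf corners are (346,75), (559,98), (523,356) and (340,370), the jar lid is at (174,199), and the yellow decoy is at (78,251).

```bash
python3 - <<'E'
from h import *
s=snap('wrist'); o=ctrl.observe(); print(o['position'])
for uv,z in [((290,234),76),((289,190),76),((291,280),76),((325,173),76),((325,296),76),((346,75),82),((559,98),82),((523,356),82),((174,199),70)]:
    print(uv,np.round(onz(s,*uv,z,True),1))
E
```

```text
[553.41405118 237.69155863 190.24890884]
(290, 234) [557.7 254.   76. ]
(289, 190) [588.6 252.3  76. ]
(291, 280) [523.  256.2  76. ]
(325, 173) [598.6 227.3  76. ]
(325, 296) [508.5 232.2  76. ]
(346, 75) [663.  210.1  82. ]
(559, 98) [653.2  47.6  82. ]
(523, 356) [433.5  57.   82. ]
(174, 199) [588.1 337.5  70. ]
```

```bash
python3 - <<'E'
from plan import *
save([553.6,237.7,190.1,-0.061])
go([(554.4,254.3,130,-0.054),(554.4,254.3,65,-0.054)])
E
```

```text
[np.float64(-0.002), np.float64(-0.138), np.float64(0.501), np.float64(-0.0022)] x 2
[np.float64(0.0), np.float64(-0.0), np.float64(0.541), np.float64(-0.0)] x 2
end [ 5.54370e+02  2.54244e+02  6.50600e+01 -5.40000e-02]
```

>>> apply_moves(
  increments=[
    {"tx": -0.002, "ty": -0.138, "tz": 0.501, "wx": 0, "wy": 0, "wz": -0.0022},
    {"tx": -0.002, "ty": -0.138, "tz": 0.501, "wx": 0, "wy": 0, "wz": -0.0022},
    {"tx": -0.002, "ty": -0.138, "tz": 0.501, "wx": 0, "wy": 0, "wz": -0.0022},
  ],
)

```text
time_s: 3.72
position: [554.6, 255.5, 131.6]
eef_rot: [-3.142, -0.002, -0.054]
ft_force: [-0.9, -0.1, 0.0]
width: 0.4
finger_force: 0.0
```

>>> apply_moves(
  increments=[
    {"tx": 0, "ty": 0, "tz": 0.25, "wx": 0, "wy": 0, "wz": 0},
    {"tx": 0, "ty": 0, "tz": 0.541, "wx": 0, "wy": 0, "wz": 0},
    {"tx": 0, "ty": 0, "tz": 0.541, "wx": 0, "wy": 0, "wz": 0},
    {"tx": 0, "ty": 0, "tz": 0.541, "wx": 0, "wy": 0, "wz": 0},
  ],
)

```text
time_s: 4.22
position: [555.8, 256.6, 68.0]
eef_rot: [-3.14, -0.004, -0.054]
ft_force: [1.1, 0.4, 0.2]
width: 0.401
finger_force: 0.0
```

>>> apply_moves(
  increments=[
    {"tx": 0, "ty": 0, "tz": 0, "wx": 0, "wy": 0, "wz": 0},
    {"tx": 0, "ty": 0, "tz": 0, "wx": 0, "wy": 0, "wz": 0},
    {"tx": 0, "ty": 0, "tz": 0, "wx": 0, "wy": 0, "wz": 0},
    {"tx": 0, "ty": 0, "tz": 0, "wx": 0, "wy": 0, "wz": 0},
    {"tx": 0, "ty": 0, "tz": 0, "wx": 0, "wy": 0, "wz": 0},
    {"tx": 0, "ty": 0, "tz": 0, "wx": 0, "wy": 0, "wz": 0},
  ],
  jaw=0,
  force=40,
)

```text
time_s: 4.97
position: [555.6, 254.6, 67.9]
eef_rot: [3.138, -0.003, -0.053]
ft_force: [-2.1, -9.7, 7.4]
width: 0.148
finger_force: 39.0
```

```bash
cat > arc.py <<'E'
from plan import *
import sys
A=-0.054; u=np.array([-np.sin(A),np.cos(A)]); r=203.1; b=np.array([555.6,254.9]); z0=66.5
def pt(deg):
    t=np.radians(deg); h=b+u*(r*np.cos(t)-203); return (h[0],h[1],z0+r*np.sin(t)-6,A)
E
python3 - <<'E'
from arc import *
save([555.6,256.0,66.5,-0.054])
th=[1.7+i*176.6/35 for i in range(1,36)]
for k in range(0,35,6): print(th[k]); path([pt(t) for t in th[k:k+6]])
E
```

```text
6.7457142857142856
[np.float64(0.0), np.float64(0.02), np.float64(-0.149), -0.0]
[np.float64(0.0), np.float64(0.044), np.float64(-0.296), -0.0]
[np.float64(0.0), np.float64(0.081), np.float64(-0.44), -0.0]
[np.float64(0.0), np.float64(0.13), np.float64(-0.581), -0.0]
[np.float64(0.0), np.float64(0.192), np.float64(-0.716), -0.0]
[np.float64(0.0), np.float64(0.265), np.float64(-0.846), -0.0]
end [ 5.53884e+02  2.24246e+02  1.68020e+02 -5.40000e-02]
37.02
[np.float64(0.0), np.float64(0.084), np.float64(-0.123), -0.0]
[np.float64(0.0), np.float64(0.179), np.float64(-0.238), -0.0]
[np.float64(0.0), np.float64(0.284), np.float64(-0.344), -0.0]
[np.float64(0.0), np.float64(0.397), np.float64(-0.441), -0.0]
[np.float64(0.0), np.float64(0.519), np.float64(-0.527), -0.0]
[np.float64(0.0), np.float64(0.648), np.float64(-0.602), -0.0]
end [ 5.49687e+02  1.46600e+02  2.40260e+02 -5.40000e-02]
67.2942857142857
[np.float64(0.0), np.float64(0.135), np.float64(-0.063), -0.0]
[np.float64(0.0), np.float64(0.274), np.float64(-0.115), -0.0]
[np.float64(0.0), np.float64(0.418), np.float64(-0.154), -0.0]

[... 827 characters left out ...]
), -0.0]
[np.float64(0.0), np.float64(0.339), np.float64(0.289), -0.0]
[np.float64(0.0), np.float64(0.434), np.float64(0.404), -0.0]
[np.float64(0.0), np.float64(0.519), np.float64(0.527), -0.0]
[np.float64(0.0), np.float64(0.592), np.float64(0.657), -0.0]
end [ 5.34809e+02 -1.28639e+02  1.52420e+02 -5.40000e-02]
158.11714285714282
[np.float64(0.0), np.float64(0.061), np.float64(0.135), -0.0]
[np.float64(0.0), np.float64(0.111), np.float64(0.276), -0.0]
[np.float64(0.0), np.float64(0.148), np.float64(0.42), -0.0]
[np.float64(0.0), np.float64(0.172), np.float64(0.567), -0.0]
[np.float64(0.0), np.float64(0.183), np.float64(0.716), -0.0]
end [ 5.33624e+02 -1.50567e+02  6.65000e+01 -5.40000e-02]
```

>>> apply_moves(
  increments=[
    {"tx": 0, "ty": 0.02, "tz": -0.149, "wx": 0, "wy": 0, "wz": 0},
    {"tx": 0, "ty": 0.044, "tz": -0.296, "wx": 0, "wy": 0, "wz": 0},
    {"tx": 0, "ty": 0.081, "tz": -0.44, "wx": 0, "wy": 0, "wz": 0},
    {"tx": 0, "ty": 0.13, "tz": -0.581, "wx": 0, "wy": 0, "wz": 0},
    {"tx": 0, "ty": 0.192, "tz": -0.716, "wx": 0, "wy": 0, "wz": 0},
    {"tx": 0, "ty": 0.265, "tz": -0.846, "wx": 0, "wy": 0, "wz": 0},
  ],
)

```text
time_s: 5.72
position: [553.7, 226.0, 169.2]
eef_rot: [-3.138, -0.005, -0.053]
ft_force: [4.9, 2.4, -2.5]
width: 0.146
finger_force: 38.9
```

Forces are small, so I'll continue the arc.

>>> apply_moves(
  increments=[
    {"tx": 0, "ty": 0.084, "tz": -0.123, "wx": 0, "wy": 0, "wz": 0},
    {"tx": 0, "ty": 0.179, "tz": -0.238, "wx": 0, "wy": 0, "wz": 0},
    {"tx": 0, "ty": 0.284, "tz": -0.344, "wx": 0, "wy": 0, "wz": 0},
    {"tx": 0, "ty": 0.397, "tz": -0.441, "wx": 0, "wy": 0, "wz": 0},
    {"tx": 0, "ty": 0.519, "tz": -0.527, "wx": 0, "wy": 0, "wz": 0},
    {"tx": 0, "ty": 0.648, "tz": -0.602, "wx": 0, "wy": 0, "wz": 0},
  ],
)

```text
time_s: 6.48
position: [549.6, 151.0, 244.8]
eef_rot: [-3.132, -0.008, -0.052]
ft_force: [-2.3, 11.7, 14.7]
width: 0.143
finger_force: 40.9
```

>>> apply_moves(
  increments=[
    {"tx": 0, "ty": 0.135, "tz": -0.063, "wx": 0, "wy": 0, "wz": 0},
    {"tx": 0, "ty": 0.274, "tz": -0.115, "wx": 0, "wy": 0, "wz": 0},
    {"tx": 0, "ty": 0.418, "tz": -0.154, "wx": 0, "wy": 0, "wz": 0},
    {"tx": 0, "ty": 0.565, "tz": -0.18, "wx": 0, "wy": 0, "wz": 0},
    {"tx": 0, "ty": 0.713, "tz": -0.193, "wx": 0, "wy": 0, "wz": 0},
    {"tx": 0, "ty": 0.862, "tz": -0.193, "wx": 0, "wy": 0, "wz": 0},
  ],
)

```text
time_s: 7.22
position: [543.2, 44.4, 267.0]
eef_rot: [-3.14, -0.006, -0.052]
ft_force: [-1.6, 0.6, 2.2]
width: 0.143
finger_force: 43.5
```

>>> apply_moves(
  increments=[
    {"tx": 0, "ty": 0.149, "tz": 0.013, "wx": 0, "wy": 0, "wz": 0},
    {"tx": 0, "ty": 0.295, "tz": 0.039, "wx": 0, "wy": 0, "wz": 0},
    {"tx": 0, "ty": 0.439, "tz": 0.078, "wx": 0, "wy": 0, "wz": 0},
    {"tx": 0, "ty": 0.579, "tz": 0.13, "wx": 0, "wy": 0, "wz": 0},
    {"tx": 0, "ty": 0.714, "tz": 0.193, "wx": 0, "wy": 0, "wz": 0},
    {"tx": 0, "ty": 0.843, "tz": 0.268, "wx": 0, "wy": 0, "wz": 0},
  ],
)

```text
time_s: 7.98
position: [537.2, -57.8, 231.2]
eef_rot: [3.141, -0.002, -0.053]
ft_force: [-1.4, -0.0, 4.3]
width: 0.145
finger_force: 47.3
```

>>> apply_moves(
  increments=[
    {"tx": 0, "ty": 0.121, "tz": 0.086, "wx": 0, "wy": 0, "wz": 0},
    {"tx": 0, "ty": 0.235, "tz": 0.183, "wx": 0, "wy": 0, "wz": 0},
    {"tx": 0, "ty": 0.339, "tz": 0.289, "wx": 0, "wy": 0, "wz": 0},
    {"tx": 0, "ty": 0.434, "tz": 0.404, "wx": 0, "wy": 0, "wz": 0},
    {"tx": 0, "ty": 0.519, "tz": 0.527, "wx": 0, "wy": 0, "wz": 0},
    {"tx": 0, "ty": 0.592, "tz": 0.657, "wx": 0, "wy": 0, "wz": 0},
  ],
)

```text
time_s: 8.72
position: [533.0, -128.6, 149.4]
eef_rot: [-3.141, 0.001, -0.053]
ft_force: [-2.3, -1.8, 2.9]
width: 0.147
finger_force: 51.0
```

```bash
python3 - <<'E'
from arc import *
save(list(pt(153.07)))
path([pt(t) for t in (157,161,165,168.5,171.5,174,176,178,179.5,180.7,181.7)])
E
```

```text
[np.float64(-0.0), np.float64(0.049), np.float64(0.105), -0.0]
[np.float64(-0.0), np.float64(0.091), np.float64(0.216), -0.0]
[np.float64(-0.0), np.float64(0.126), np.float64(0.328), -0.0]
[np.float64(-0.0), np.float64(0.15), np.float64(0.429), -0.0]
[np.float64(-0.0), np.float64(0.165), np.float64(0.516), -0.0]
[np.float64(-0.0), np.float64(0.174), np.float64(0.59), -0.0]
[np.float64(-0.0), np.float64(0.179), np.float64(0.648), -0.0]
[np.float64(0.0), np.float64(0.183), np.float64(0.707), -0.0]
[np.float64(-0.0), np.float64(0.183), np.float64(0.752), -0.0]
[np.float64(-0.0), np.float64(0.183), np.float64(0.787), -0.0]
[np.float64(-0.0), np.float64(0.183), np.float64(0.817), -0.0]
end [ 5.33685e+02 -1.50544e+02  5.44440e+01 -5.40000e-02]
```

>>> apply_moves(
  increments=[
    {"tx": 0, "ty": 0.049, "tz": 0.105, "wx": 0, "wy": 0, "wz": 0},
    {"tx": 0, "ty": 0.091, "tz": 0.216, "wx": 0, "wy": 0, "wz": 0},
    {"tx": 0, "ty": 0.126, "tz": 0.328, "wx": 0, "wy": 0, "wz": 0},
    {"tx": 0, "ty": 0.15, "tz": 0.429, "wx": 0, "wy": 0, "wz": 0},
    {"tx": 0, "ty": 0.165, "tz": 0.516, "wx": 0, "wy": 0, "wz": 0},
    {"tx": 0, "ty": 0.174, "tz": 0.59, "wx": 0, "wy": 0, "wz": 0},
    {"tx": 0, "ty": 0.179, "tz": 0.648, "wx": 0, "wy": 0, "wz": 0},
    {"tx": 0, "ty": 0.183, "tz": 0.707, "wx": 0, "wy": 0, "wz": 0},
    {"tx": 0, "ty": 0.183, "tz": 0.752, "wx": 0, "wy": 0, "wz": 0},
    {"tx": 0, "ty": 0.183, "tz": 0.787, "wx": 0, "wy": 0, "wz": 0},
  ],
)

```text
time_s: 9.98
position: [531.7, -150.8, 55.5]
eef_rot: [3.14, 0.001, -0.053]
ft_force: [-4.6, -7.2, 1.5]
width: 0.141
finger_force: 54.5
```

>>> apply_moves(
  increments=[
    {"tx": 0, "ty": 0, "tz": 0.015, "wx": 0, "wy": 0, "wz": 0},
    {"tx": 0, "ty": 0, "tz": 0.03, "wx": 0, "wy": 0, "wz": 0},
    {"tx": 0, "ty": 0, "tz": 0.03, "wx": 0, "wy": 0, "wz": 0},
    {"tx": 0, "ty": 0, "tz": 0.03, "wx": 0, "wy": 0, "wz": 0},
  ],
)

```text
time_s: 10.48
position: [531.7, -150.8, 52.2]
eef_rot: [3.14, 0.001, -0.053]
ft_force: [-5.3, -7.1, 1.2]
width: 0.148
finger_force: 54.5
```

```bash
python3 - <<'E'
from h import *
s=snap('wrist','w3.png'); o=ctrl.observe(); print(o['time_s'],o['position'],o['eef_rot'],o['ft_force'],o['width'])
E
```

```text
10.525 [ 531.73590381 -150.76081978   52.21370406] [ 3.14044718e+00  6.31844595e-04 -5.30136118e-02] [-4.12242857 -6.26372444  1.15430073] 0.13906443410342426
```

View pics/w3.png

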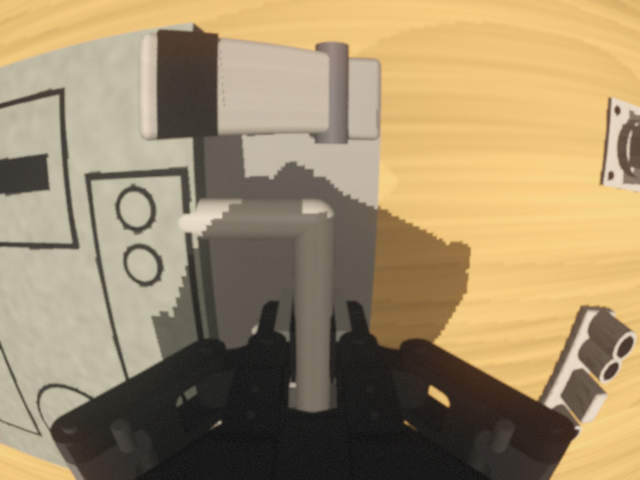

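The leaf is open with the drawing up: the clip pad is at (260,88), the caster outline at (35,170), and the rail outline at (140,230). I'll press a touch lower to be sure it rests before releasing.

>>> apply_moves(
  increments=[
    {"tx": 0, "ty": 0, "tz": 0.015, "wx": 0, "wy": 0, "wz": 0},
    {"tx": 0, "ty": 0, "tz": 0.03, "wx": 0, "wy": 0, "wz": 0},
    {"tx": 0, "ty": 0, "tz": 0.03, "wx": 0, "wy": 0, "wz": 0},
  ],
)

```text
time_s: 10.9
position: [531.7, -150.7, 48.3]
eef_rot: [3.14, 0.001, -0.053]
ft_force: [-3.0, -6.0, -0.9]
width: 0.14
finger_force: 54.9
```

```bash
python3 - <<'E'
from h import *
s=optics.snapshot('wrist'); 
import json
s3=dict(s); s3['eye']=np.array(s['eye'])+[0,0,3.9]
A=-0.054;u=np.array([-np.sin(A),np.cos(A)]);x=np.array([np.cos(A),np.sin(A)]);h=np.array([543.4,51.6])
for uv in [(87,176),(188,169),(63,90),(75,246),(194,30),(200,150),(205,330)]:
    p=onz(s3,*uv,70,True); q=p[:2]-h; print(uv,np.round(p,1),'org',np.round([q@x,q@u],1))
# view image mean diff to see leaf move
a=cv2.imread('pics/w3.png')[:,:,::-1]; 
cv2.imwrite('pics/w4.png',s['image'][:,:,::-1])
t=snap('side','s1.png'); i=t['image']
c=proj(t,(533,-100,70)).astype(int); print(c)
cr=i[max(0,c[1]-100):c[1]+100,max(0,c[0]-130):c[0]+130]; cv2.imwrite('pics/s1c.png',cv2.resize(cr[:,:,::-1],None,fx=3,fy=3,interpolation=cv2.INTER_CUBIC))
E
```

```text
(87, 176) [599.  -72.6  70. ] org [  62.2 -121. ]
(188, 169) [ 597.  -112.7   70. ] org [  62.4 -161.1]
(63, 90) [632.  -65.1  70. ] org [  94.7 -111.8]
(75, 246) [573.2 -60.8  70. ] org [  35.8 -110.6]
(194, 30) [ 642.6 -117.8   70. ] org [ 108.2 -163.8]
(200, 150) [ 602.7 -117.4   70. ] org [  68.4 -165.6]
(205, 330) [ 537.8 -109.8   70. ] org [   3.1 -161.5]
[367 228]
```

View pics/s1c.png

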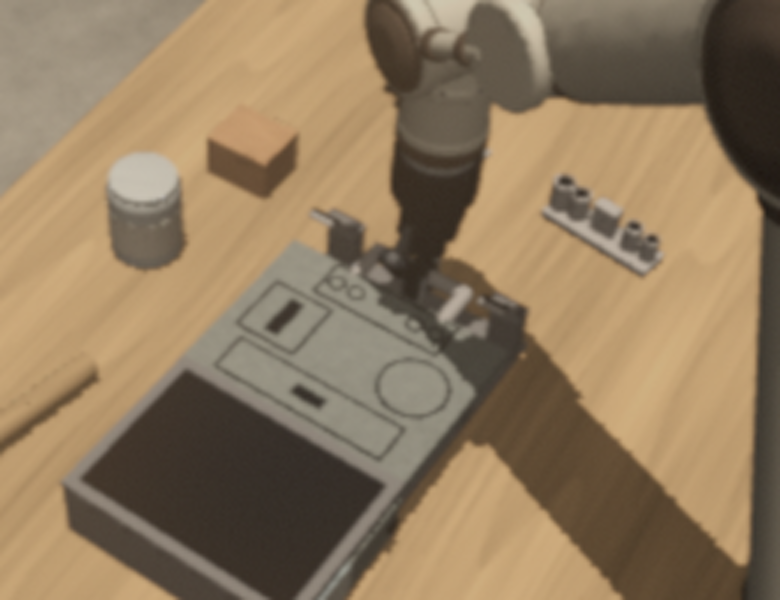

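The leaf looks level on the rest, with the jar circle at (412,387) and the caster box at (285,317). Both clips are raised, and the rail at (600,225) has not been disturbed. I'll press a few mm more to confirm contact.

>>> apply_moves(
  increments=[
    {"tx": 0, "ty": 0, "tz": 0.02, "wx": 0, "wy": 0, "wz": 0},
    {"tx": 0, "ty": 0, "tz": 0.04, "wx": 0, "wy": 0, "wz": 0},
    {"tx": 0, "ty": 0, "tz": 0.04, "wx": 0, "wy": 0, "wz": 0},
    {"tx": 0, "ty": 0, "tz": 0.04, "wx": 0, "wy": 0, "wz": 0},
  ],
)

```text
time_s: 11.5
position: [531.9, -150.8, 47.2]
eef_rot: [3.14, 0.002, -0.052]
ft_force: [-16.7, -1.2, 27.3]
width: 0.144
finger_force: 57.6
```

```bash
python3 - <<'E'
from h import *
s=optics.snapshot('wrist')
a=cv2.imread('pics/w4.png',0)[20:200,100:360]; b=cv2.cvtColor(s['image'],cv2.COLOR_RGB2GRAY)[20:200,100:360]
# how the leaf (left part) and the fixed clip (top) moved in the picture between w4 and now
g=lambda u0,v0,u1,v1:None
pts=np.float32([[87,176],[188,169],[63,90],[136,210],[143,265],[155,140],[205,330],[340,60],[370,130],[320,210]])[:,None]
A=cv2.imread('pics/w4.png',0);B=cv2.cvtColor(s['image'],cv2.COLOR_RGB2GRAY);C=cv2.imread('pics/w3.png',0)
p4,_,_=cv2.calcOpticalFlowPyrLK(C,A,pts,None); p5,st,_=cv2.calcOpticalFlowPyrLK(A,B,p4,None)
print(np.round(np.c_[pts[:,0],p4[:,0]-pts[:,0],p5[:,0]-p4[:,0]],1))
E
```

```text
[[ 8.70e+01  1.76e+02 -2.60e+00  6.00e-01 -8.00e-01  7.00e-01]
 [ 1.88e+02  1.69e+02 -9.00e-01  2.00e-01 -3.00e-01  9.00e-01]
 [ 6.30e+01  9.00e+01 -3.10e+00 -3.00e-01 -1.10e+00  2.00e-01]
 [ 1.36e+02  2.10e+02 -1.60e+00  1.00e+00 -4.00e-01  1.10e+00]
 [ 1.43e+02  2.65e+02 -1.40e+00  1.60e+00 -4.00e-01  9.00e-01]
 [ 1.55e+02  1.40e+02 -7.50e+00  6.00e-01 -2.30e+00  1.40e+00]
 [ 2.05e+02  3.30e+02 -9.00e-01  1.00e-01 -4.00e-01  0.00e+00]
 [ 3.40e+02  6.00e+01  1.40e+00 -2.70e+00  6.00e-01  1.00e-01]
 [ 3.70e+02  1.30e+02  2.10e+00  2.00e-01  6.00e-01  9.00e-01]
 [ 3.20e+02  2.10e+02  5.00e-01  3.00e-01 -3.00e-01  4.00e-01]]
```

Contact is confirmed: 27 N upward, so the leaf rests. Now I'll unload, release and rise for a look.

>>> apply_moves(
  increments=[
    {"tx": 0, "ty": 0, "tz": -0.05, "wx": 0, "wy": 0, "wz": 0},
    {"tx": 0, "ty": 0, "tz": -0.05, "wx": 0, "wy": 0, "wz": 0},
  ],
)

```text
time_s: 11.8
position: [531.7, -150.8, 50.0]
eef_rot: [3.14, 0.0, -0.053]
ft_force: [-4.4, -5.7, -1.4]
width: 0.142
finger_force: 54.9
```

>>> apply_moves(
  increments=[
    {"tx": 0, "ty": 0, "tz": 0, "wx": 0, "wy": 0, "wz": 0},
    {"tx": 0, "ty": 0, "tz": 0, "wx": 0, "wy": 0, "wz": 0},
    {"tx": 0, "ty": 0, "tz": 0, "wx": 0, "wy": 0, "wz": 0},
    {"tx": 0, "ty": 0, "tz": 0, "wx": 0, "wy": 0, "wz": 0},
  ],
  jaw=0.4,
)

```text
time_s: 12.3
position: [532.3, -149.8, 50.4]
eef_rot: [-3.142, -0.0, -0.053]
ft_force: [0.3, 0.4, 0.3]
width: 0.403
finger_force: 0.0
```

>>> apply_moves(
  increments=[
    {"tx": 0, "ty": 0, "tz": -0.4, "wx": 0, "wy": 0, "wz": 0},
    {"tx": 0, "ty": 0, "tz": -0.8, "wx": 0, "wy": 0, "wz": 0},
    {"tx": 0, "ty": 0, "tz": -1, "wx": 0, "wy": 0, "wz": 0},
    {"tx": 0, "ty": 0, "tz": -1, "wx": 0, "wy": 0, "wz": 0},
  ],
)

```text
time_s: 12.8
position: [533.6, -150.7, 172.7]
eef_rot: [3.139, -0.005, -0.053]
ft_force: [-0.2, 1.5, 0.2]
width: 0.4
finger_force: 0.0
```

>>> apply_moves(
  increments=[
    {"tx": -0.5, "ty": -0.4, "tz": -0.8, "wx": 0, "wy": 0, "wz": 0},
    {"tx": -0.5, "ty": -0.4, "tz": -0.8, "wx": 0, "wy": 0, "wz": 0},
    {"tx": -0.5, "ty": -0.4, "tz": -0.8, "wx": 0, "wy": 0, "wz": 0},
    {"tx": -0.5, "ty": -0.4, "tz": -0.8, "wx": 0, "wy": 0, "wz": 0},
  ],
  jaw=0,
)

```text
time_s: 13.3
position: [474.2, -98.6, 264.5]
eef_rot: [-3.141, 0.002, -0.053]
ft_force: [-0.4, -0.7, 0.3]
width: -0.003
finger_force: 0.0
```

```bash
python3 - <<'E'
from h import *
s=snap('wrist','w5.png'); o=ctrl.observe(); print(o['time_s'],o['position'],o['eef_rot'],o['ft_force'],o['width'])
snap('top','t5.png')
E
```

```text
13.35 [474.03215387 -98.71338987 263.96585977] [-3.14008176  0.00366181 -0.05335145] [ 0.52556624  0.02058349 -0.48028001] 0.0008305025088655704
```

View pics/w5.png

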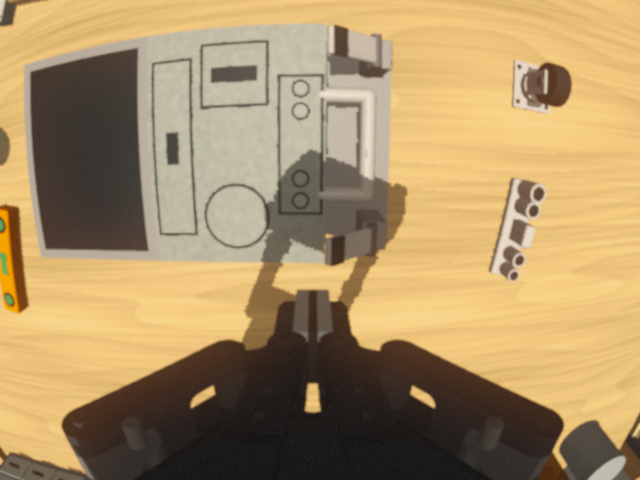

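The wrist view shows the open leaf. The level outline is centred at (175,147), the caster box at (234,74), the jar circle at (237,216), and the rail outline at (300,144). The clips are at (355,45) and (355,240), both raised; the caster is at (540,85) and the rail at (517,228). I'll measure the outlines and clips numerically.

```bash
cat > marks.py <<'E'
from h import *
def marks(s,fish):
    g=cv2.cvtColor(s['image'],cv2.COLOR_RGB2GRAY)
    m=cv2.adaptiveThreshold(g,255,cv2.ADAPTIVE_THRESH_MEAN_C,cv2.THRESH_BINARY_INV,15,12)
    cs,_=cv2.findContours(m,cv2.RETR_LIST,cv2.CHAIN_APPROX_NONE)
    for c in cs:
        if cv2.contourArea(c)<120: continue
        w=np.float32([onz(s,*p,70,fish)[:2] for p in c[:,0].astype(float)])
        if not(400<w[:,0].mean()<680 and -130<w[:,1].mean()<60): continue
        (cx,cy),(a,b),t=cv2.minAreaRect(w)
        for n,L,W in(('level',160,34),('rail',120,34),('caster',56,54),('jar',56,56)):
            if abs(max(a,b)-L)<6 and abs(min(a,b)-W)<5: print(n,np.round((cx,cy,a,b,t),1),'circ',round(cv2.contourArea(w)/(a*b),2))
E
python3 - <<'E'
from marks import *
s=optics.snapshot('wrist'); print('wrist'); marks(s,True)
t=optics.snapshot('top'); print('top'); marks(t,False)
for n,uv,z in [('barrelb',(377,53),75),('barrela',(380,237),75),('tipb',(330,43),111),('tipa',(327,250),111),('bar',(368,145),64),('cas1',(515,62),4),('cas2',(513,110),4),('cas3',(550,112),4)]:
    print(n,np.round(onz(s,*uv,z,True)[:2],1))
E
```

```text
wrist
caster [474.6 -26.6  57.3  57.6  40.5] circ 0.78
jar [474.6 -26.6  57.3  57.6  40.5] circ 0.78
level [543.   28.2  36.7 163.   86.5] circ 0.96
caster [604.5 -35.   58.   56.5  86.8] circ 0.97
jar [604.5 -35.   58.   56.5  86.8] circ 0.97
top
level [542.8  26.7  38.6 164.4  86.7] circ 0.92
barrelb [ 613.9 -160.5]
barrela [ 448.6 -158. ]
tipb [ 615.4 -118.4]
tipa [ 451.1 -108. ]
bar [ 532.  -150.3]
cas1 [ 627.9 -338.2]
cas2 [ 570.5 -332.8]
cas3 [ 572.1 -387.7]
```

```bash
python3 - <<'E'
from h import *; from plan import *
s=optics.snapshot('wrist')
w=np.array([onz(s,*p,70,True)[:2] for p in [(279,75),(321.5,74),(322.5,213),(280,213)]]); print('railmark',w.mean(0),w.round(1))
save([474.1,-98.6,264.2,-0.053])
go([(448.1,-127.3,150,-0.057),(448.1,-127.3,130,-0.057),(448.1,-127.3,84,-0.057),(448.1,-127.3,132,-0.057),(617.8,-136.9,132,-0.057),(617.8,-136.9,84,-.057),(617.8,-136.9,150,-.057)])
E
```

```text
railmark [535.97575306 -90.44513581] [[ 598.8  -75.3]
 [ 597.3 -112.1]
 [ 472.9 -106.5]
 [ 475.   -68. ]]
[np.float64(-0.204), np.float64(0.25), np.float64(0.952), np.float64(0.0013)] x 3
[np.float64(0.0), np.float64(0.0), np.float64(0.166), np.float64(-0.0)] x 1
[np.float64(0.0), np.float64(0.0), np.float64(0.384), np.float64(-0.0)] x 1
[np.float64(0.0), np.float64(0.0), np.float64(-0.4), np.float64(-0.0)] x 1
[np.float64(1.0), np.float64(-0.0), np.float64(-0.0), np.float64(-0.0)] x 3
[np.float64(0.417), np.float64(-0.001), np.float64(-0.0), np.float64(-0.0)] x 1
[np.float64(-0.0), np.float64(0.0), np.float64(0.4), np.float64(-0.0)] x 1
[np.float64(-0.0), np.float64(0.0), np.float64(-0.55), np.float64(-0.0)] x 2
end [ 6.17835e+02 -1.36843e+02  1.49960e+02 -5.70000e-02]
```

>>> apply_moves(
  increments=[
    {"tx": -0.204, "ty": 0.25, "tz": 0.952, "wx": 0, "wy": 0, "wz": 0.0013},
    {"tx": -0.204, "ty": 0.25, "tz": 0.952, "wx": 0, "wy": 0, "wz": 0.0013},
    {"tx": -0.204, "ty": 0.25, "tz": 0.952, "wx": 0, "wy": 0, "wz": 0.0013},
    {"tx": -0.204, "ty": 0.25, "tz": 0.952, "wx": 0, "wy": 0, "wz": 0.0013},
  ],
)

```text
time_s: 14.05
position: [450.0, -128.0, 153.9]
eef_rot: [3.141, -0.002, -0.058]
ft_force: [0.1, 0.0, 1.2]
width: -0.002
finger_force: 0.0
```

>>> apply_moves(
  increments=[
    {"tx": 0, "ty": 0, "tz": 0.166, "wx": 0, "wy": 0, "wz": 0},
    {"tx": 0, "ty": 0, "tz": 0.25, "wx": 0, "wy": 0, "wz": 0},
    {"tx": 0, "ty": 0, "tz": 0.3, "wx": 0, "wy": 0, "wz": 0},
    {"tx": 0, "ty": 0, "tz": 0.35, "wx": 0, "wy": 0, "wz": 0},
    {"tx": 0, "ty": 0, "tz": 0.4, "wx": 0, "wy": 0, "wz": 0},
    {"tx": 0, "ty": 0, "tz": 0.45, "wx": 0, "wy": 0, "wz": 0},
    {"tx": 0, "ty": 0, "tz": 0.5, "wx": 0, "wy": 0, "wz": 0},
    {"tx": 0, "ty": 0, "tz": 0.55, "wx": 0, "wy": 0, "wz": 0},
    {"tx": 0, "ty": 0, "tz": 0.55, "wx": 0, "wy": 0, "wz": 0},
  ],
)

```text
time_s: 15.18
position: [448.7, -127.6, 86.0]
eef_rot: [3.142, 0.0, -0.057]
ft_force: [0.5, -0.0, 0.7]
width: 0.002
finger_force: 0.6
```

>>> apply_moves(
  increments=[
    {"tx": 0, "ty": 0, "tz": -0.4, "wx": 0, "wy": 0, "wz": 0},
    {"tx": 0, "ty": 0, "tz": -0.4, "wx": 0, "wy": 0, "wz": 0},
    {"tx": 0, "ty": 0, "tz": -0.4, "wx": 0, "wy": 0, "wz": 0},
  ],
)

```text
time_s: 15.55
position: [448.3, -127.4, 133.6]
eef_rot: [-3.141, 0.001, -0.057]
ft_force: [-0.6, 0.0, -0.5]
width: 0.003
finger_force: 0.0
```

>>> apply_moves(
  increments=[
    {"tx": 1, "ty": 0, "tz": 0, "wx": 0, "wy": 0, "wz": 0},
    {"tx": 1, "ty": 0, "tz": 0, "wx": 0, "wy": 0, "wz": 0},
    {"tx": 1, "ty": 0, "tz": 0, "wx": 0, "wy": 0, "wz": 0},
  ],
)

```text
time_s: 15.92
position: [569.8, -134.1, 130.9]
eef_rot: [-3.14, 0.004, -0.056]
ft_force: [0.5, 0.7, 0.6]
width: -0.003
finger_force: 0.0
```

>>> apply_moves(
  increments=[
    {"tx": 0.417, "ty": 0, "tz": 0, "wx": 0, "wy": 0, "wz": 0},
    {"tx": 0.417, "ty": 0, "tz": 0, "wx": 0, "wy": 0, "wz": 0},
    {"tx": 0.417, "ty": 0, "tz": 0.05, "wx": 0, "wy": 0, "wz": 0},
    {"tx": 0.417, "ty": 0, "tz": 0.1, "wx": 0, "wy": 0, "wz": 0},
    {"tx": 0.417, "ty": 0, "tz": 0.15, "wx": 0, "wy": 0, "wz": 0},
    {"tx": 0.417, "ty": 0, "tz": 0.2, "wx": 0, "wy": 0, "wz": 0},
    {"tx": 0.417, "ty": 0, "tz": 0.25, "wx": 0, "wy": 0, "wz": 0},
    {"tx": 0.417, "ty": 0, "tz": 0.3, "wx": 0, "wy": 0, "wz": 0},
    {"tx": 0.417, "ty": 0, "tz": 0.35, "wx": 0, "wy": 0, "wz": 0},
    {"tx": 0.417, "ty": 0, "tz": 0.4, "wx": 0, "wy": 0, "wz": 0},
    {"tx": 0.417, "ty": 0, "tz": 0.4, "wx": 0, "wy": 0, "wz": 0},
  ],
)

```text
time_s: 17.3
position: [618.4, -137.4, 86.0]
eef_rot: [3.142, 0.0, -0.057]
ft_force: [0.5, -0.2, 3.4]
width: -0.002
finger_force: 1.7
```

>>> apply_moves(
  increments=[
    {"tx": 0, "ty": 0, "tz": -0.55, "wx": 0, "wy": 0, "wz": 0},
    {"tx": 0, "ty": 0, "tz": -0.55, "wx": 0, "wy": 0, "wz": 0},
    {"tx": 0, "ty": 0, "tz": -0.55, "wx": 0, "wy": 0, "wz": 0},
  ],
)

```text
time_s: 17.68
position: [618.4, -137.4, 152.1]
eef_rot: [3.141, -0.0, -0.057]
ft_force: [0.4, -0.6, -0.3]
width: 0.002
finger_force: 0.0
```

>>> apply_moves(
  increments=[
    {"tx": -0.3, "ty": 1, "tz": -0.9, "wx": 0, "wy": 0, "wz": 0},
    {"tx": -0.3, "ty": 1, "tz": -0.9, "wx": 0, "wy": 0, "wz": 0},
    {"tx": -0.3, "ty": 1, "tz": -0.9, "wx": 0, "wy": 0, "wz": 0},
    {"tx": -0.3, "ty": 1, "tz": -0.9, "wx": 0, "wy": 0, "wz": 0},
  ],
  jaw=0.5,
)

```text
time_s: 18.18
position: [575.4, -257.4, 261.0]
eef_rot: [3.14, -0.002, -0.06]
ft_force: [0.3, 0.1, 0.1]
width: 0.5
finger_force: 0.0
```

```bash
python3 - <<'E'
from h import *
s=snap('wrist','w6.png'); o=ctrl.observe(); print(o['time_s'],o['position'],o['eef_rot'])
E
```

```text
18.225 [ 575.13395974 -255.43120124  258.9329339 ] [-3.14046684e+00  1.13085569e-03 -5.89456307e-02]
```

View pics/w6.png

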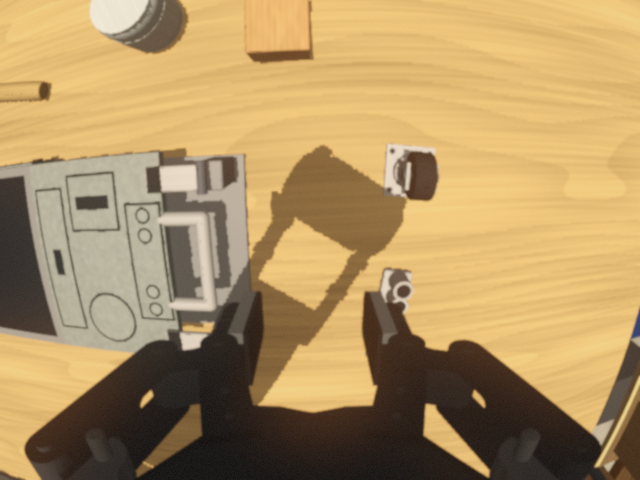

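Both clips lie flat over the leaf edge, b at (180,178) and a at (190,340). The caster plate is at (388,145)–(384,195), with the wheel dark at (422,175). I'll measure the caster by its visible plate edge.

```bash
python3 - <<'E'
from h import *
s=optics.snapshot('wrist'); o=ctrl.observe(); print(o['position'])
i=s['image']; hsv=cv2.cvtColor(i,cv2.COLOR_RGB2HSV)
m=cv2.inRange(hsv,(0,0,90),(179,60,255)); m[:,:370]=0;m[:130]=0;m[212:]=0;m[:,445:]=0
ct=max(cv2.findContours(m,0,1)[0],key=cv2.contourArea)[:,0]
w=np.array([onz(s,*p,4,True)[:2] for p in ct.astype(float)])
print('px ext',ct.min(0),ct.max(0)); 
L=w[:,1].max(); 
e=[]
for x in np.arange(w[:,0].min()+6,w[:,0].max()-6,2):
    k=abs(w[:,0]-x)<1.5
    if k.any(): e.append((x,w[k,1].max()))
e=np.array(e); p=np.polyfit(*e.T,1); r=e[:,1]-np.polyval(p,e[:,0]); k=abs(r)<1.5; p=np.polyfit(*e[k].T,1)
print('left edge slope',np.arctan(p[0]),'n',k.sum())
d=np.array([np.cos(np.arctan(p[0])),np.sin(np.arctan(p[0]))]); n=np.array([-d[1],d[0]])
sx=w@d; sn=w@n; k=sn>sn.max()-12
print('along',sx[k].min(),sx[k].max(),'len',np.ptp(sx[k]),'edge n',np.median(sn[sn>sn.max()-3]))
c=d*(sx[k].min()+sx[k].max())/2+n*(np.median(sn[sn>sn.max()-3])-27); print('centre',c)
print([onz(s,*p,4,True)[:2].round(1) for p in [(388,145),(384,195),(435,150)]])
E
```

```text
[ 574.97215856 -254.23285973  257.76862262]
px ext [387 144] [437 195]
left edge slope -0.08803858997910317 n 22
along 604.9655831489803 659.1181274479691 len 54.1525442989888 edge n -282.2620918521068
centre [ 602.40218375 -363.63657314]
[array([ 630. , -336.7]), array([ 576.5, -331. ]), array([ 623.8, -388.9])]
```

```bash
python3 - <<'E'
from plan import *
save([575.0,-254.6,258,-0.057])
go([(602,-363.7,140,-0.087),(602,-363.7,30,-0.087)])
E
```

```text
[np.float64(0.276), np.float64(0.895), np.float64(0.983), np.float64(0.0095)] x 3
[np.float64(0.0), np.float64(-0.0), np.float64(0.917), np.float64(0.0)] x 3
end [ 6.01948e+02 -3.63712e+02  3.00000e+01 -8.70000e-02]
```

>>> apply_moves(
  increments=[
    {"tx": 0.276, "ty": 0.895, "tz": 0.983, "wx": 0, "wy": 0, "wz": 0.0095},
    {"tx": 0.276, "ty": 0.895, "tz": 0.983, "wx": 0, "wy": 0, "wz": 0.0095},
    {"tx": 0.276, "ty": 0.895, "tz": 0.983, "wx": 0, "wy": 0, "wz": 0.0095},
    {"tx": 0.276, "ty": 0.895, "tz": 0.983, "wx": 0, "wy": 0, "wz": 0.0095},
    {"tx": 0.276, "ty": 0.895, "tz": 0.983, "wx": 0, "wy": 0, "wz": 0.0095},
  ],
  jaw=0.7,
)

```text
time_s: 18.9
position: [602.8, -362.3, 141.6]
eef_rot: [-3.14, 0.001, -0.086]
ft_force: [-0.2, -0.1, 0.6]
width: 0.7
finger_force: 0.0
```

>>> apply_moves(
  increments=[
    {"tx": 0, "ty": 0, "tz": 0.3, "wx": 0, "wy": 0, "wz": 0},
    {"tx": 0, "ty": 0, "tz": 0.6, "wx": 0, "wy": 0, "wz": 0},
    {"tx": 0, "ty": 0, "tz": 0.8, "wx": 0, "wy": 0, "wz": 0},
    {"tx": 0, "ty": 0, "tz": 0.917, "wx": 0, "wy": 0, "wz": 0},
    {"tx": 0, "ty": 0, "tz": 0.917, "wx": 0, "wy": 0, "wz": 0},
    {"tx": 0, "ty": 0, "tz": 0.917, "wx": 0, "wy": 0, "wz": 0},
    {"tx": 0, "ty": 0, "tz": 0.917, "wx": 0, "wy": 0, "wz": 0},
  ],
)

```text
time_s: 19.77
position: [603.4, -364.9, 33.8]
eef_rot: [3.14, -0.002, -0.087]
ft_force: [-0.3, 0.4, 0.2]
width: 0.697
finger_force: 0.0
```

>>> apply_moves(
  increments=[
    {"tx": 0, "ty": 0, "tz": 0, "wx": 0, "wy": 0, "wz": 0},
    {"tx": 0, "ty": 0, "tz": 0, "wx": 0, "wy": 0, "wz": 0},
    {"tx": 0, "ty": 0, "tz": 0, "wx": 0, "wy": 0, "wz": 0},
    {"tx": 0, "ty": 0, "tz": 0, "wx": 0, "wy": 0, "wz": 0},
    {"tx": 0, "ty": 0, "tz": 0, "wx": 0, "wy": 0, "wz": 0},
    {"tx": 0, "ty": 0, "tz": 0, "wx": 0, "wy": 0, "wz": 0},
  ],
  jaw=0,
  force=40,
)

```text
time_s: 20.52
position: [603.0, -364.6, 32.9]
eef_rot: [3.141, -0.001, -0.087]
ft_force: [-0.6, -0.8, 4.4]
width: 0.365
finger_force: 41.9
```

```bash
python3 - <<'E'
from plan import *
go([(602,-363.7,150,-0.087),(602,-340,190,-0.087),(604.5,-34.2,180,1.514),(604.5,-34.2,120,1.514)])
E
```

```text
[np.float64(0.0), np.float64(-0.0), np.float64(-1.0), np.float64(0.0)] x 3
[np.float64(-0.017), np.float64(-0.197), np.float64(-0.333), np.float64(0.0)] x 1
[np.float64(-0.079), np.float64(-1.0), np.float64(0.033), np.float64(-0.2006)] x 5
[np.float64(0.616), np.float64(-1.0), np.float64(0.038), np.float64(-0.2348)] x 5
[np.float64(0.356), np.float64(-0.103), np.float64(0.012), np.float64(-0.0742)] x 2
[np.float64(0.0), np.float64(-0.0), np.float64(0.5), np.float64(0.0)] x 2
end [604.525 -34.209 120.      1.514]
```

>>> apply_moves(
  increments=[
    {"tx": 0, "ty": 0, "tz": -0.4, "wx": 0, "wy": 0, "wz": 0},
    {"tx": 0, "ty": 0, "tz": -0.8, "wx": 0, "wy": 0, "wz": 0},
    {"tx": 0, "ty": 0, "tz": -1, "wx": 0, "wy": 0, "wz": 0},
    {"tx": 0, "ty": 0, "tz": -1, "wx": 0, "wy": 0, "wz": 0},
  ],
)

```text
time_s: 21.02
position: [603.2, -364.4, 153.4]
eef_rot: [3.14, -0.002, -0.087]
ft_force: [-0.1, -0.0, -1.9]
width: 0.368
finger_force: 41.0
```

>>> apply_moves(
  increments=[
    {"tx": -0.017, "ty": -0.197, "tz": -0.333, "wx": 0, "wy": 0, "wz": 0},
    {"tx": -0.017, "ty": -0.197, "tz": -0.333, "wx": 0, "wy": 0, "wz": 0},
  ],
)

```text
time_s: 21.28
position: [603.5, -339.4, 192.9]
eef_rot: [3.141, -0.002, -0.085]
ft_force: [0.8, 0.4, -1.2]
width: 0.367
finger_force: 41.1
```

>>> apply_moves(
  increments=[
    {"tx": -0.02, "ty": -0.25, "tz": 0.01, "wx": 0, "wy": 0, "wz": -0.05},
    {"tx": -0.04, "ty": -0.5, "tz": 0.02, "wx": 0, "wy": 0, "wz": -0.1},
    {"tx": -0.06, "ty": -0.75, "tz": 0.03, "wx": 0, "wy": 0, "wz": -0.15},
    {"tx": -0.079, "ty": -1, "tz": 0.033, "wx": 0, "wy": 0, "wz": -0.2006},
    {"tx": -0.079, "ty": -1, "tz": 0.033, "wx": 0, "wy": 0, "wz": -0.2006},
  ],
)

```text
time_s: 21.9
position: [602.2, -217.6, 184.5]
eef_rot: [-3.136, 0.003, 0.546]
ft_force: [-1.4, -0.2, -1.7]
width: 0.371
finger_force: 41.0
```

>>> apply_moves(
  increments=[
    {"tx": 0.15, "ty": -0.25, "tz": 0.01, "wx": 0, "wy": 0, "wz": -0.05},
    {"tx": 0.3, "ty": -0.5, "tz": 0.02, "wx": 0, "wy": 0, "wz": -0.1},
    {"tx": 0.46, "ty": -0.75, "tz": 0.03, "wx": 0, "wy": 0, "wz": -0.15},
    {"tx": 0.616, "ty": -1, "tz": 0.038, "wx": 0, "wy": 0, "wz": -0.2},
    {"tx": 0.616, "ty": -1, "tz": 0.038, "wx": 0, "wy": 0, "wz": -0.2348},
    {"tx": 0.616, "ty": -1, "tz": 0.038, "wx": 0, "wy": 0, "wz": -0.2348},
  ],
)

```text
time_s: 22.65
position: [604.1, -79.5, 181.6]
eef_rot: [-3.139, 0.0, 1.278]
ft_force: [0.6, 0.3, -1.4]
width: 0.363
finger_force: 41.0
```

>>> apply_moves(
  increments=[
    {"tx": 0.356, "ty": -0.103, "tz": 0.012, "wx": 0, "wy": 0, "wz": -0.04},
    {"tx": 0.356, "ty": -0.103, "tz": 0.012, "wx": 0, "wy": 0, "wz": -0.0742},
    {"tx": 0.356, "ty": -0.103, "tz": 0.012, "wx": 0, "wy": 0, "wz": -0.0742},
  ],
)

```text
time_s: 23.02
position: [605.0, -35.4, 181.1]
eef_rot: [-3.14, 0.0, 1.51]
ft_force: [-0.3, -0.2, -1.9]
width: 0.368
finger_force: 41.0
```

>>> apply_moves(
  increments=[
    {"tx": 0, "ty": 0, "tz": 0.25, "wx": 0, "wy": 0, "wz": 0},
    {"tx": 0, "ty": 0, "tz": 0.5, "wx": 0, "wy": 0, "wz": 0},
    {"tx": 0, "ty": 0, "tz": 0.5, "wx": 0, "wy": 0, "wz": 0},
    {"tx": 0, "ty": 0, "tz": 0.5, "wx": 0, "wy": 0, "wz": 0},
    {"tx": 0, "ty": 0, "tz": 0.5, "wx": 0, "wy": 0, "wz": 0},
    {"tx": 0, "ty": 0, "tz": 0.5, "wx": 0, "wy": 0, "wz": 0},
  ],
)

```text
time_s: 23.78
position: [606.0, -34.9, 123.5]
eef_rot: [3.139, 0.0, 1.513]
ft_force: [0.4, 0.1, -3.1]
width: 0.372
finger_force: 40.9
```

```bash
python3 - <<'E'
from h import *
s=snap('wrist','w7.png'); o=ctrl.observe(); print(o['time_s'],o['position'],o['eef_rot'])
E
```

```text
23.825 [605.82244448 -34.76605214 123.17941266] [3.13992210e+00 3.60293823e-04 1.51365703e+00]
```

View pics/w7.png

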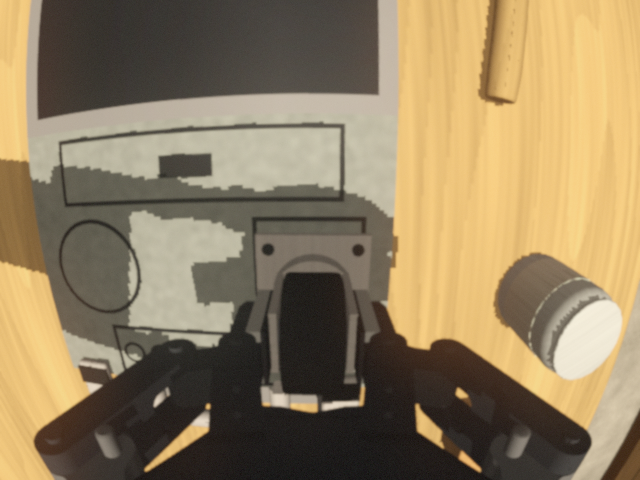

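The plate's front corners are at (256,236) and (371,236); the outline's corners are at (254,219) and (365,218). I'll compare them in the world frame.

```bash
python3 - <<'E'
from h import *
s=optics.snapshot('wrist')
A=-0.057;u=np.array([-np.sin(A),np.cos(A)]);x=np.array([np.cos(A),np.sin(A)]);h=np.array([543.4,51.6])
q=lambda p:np.round([(p[:2]-h)@x,(p[:2]-h)@u],1)
for uv,z in [((256,236),94.3),((371,236),94.3),((254.5,219.5),70),((364,218.5),70),((343,126),70),((343,199),70),((66,205),70)]: print(uv,onz(s,*uv,z,True).round(1),q(onz(s,*uv,z,True)))
t=ctrl.observe()['position']; print(t,q(t))
E
```

```text
(256, 236) [581.6  -5.8  94.3] [ 41.5 -55.2]
(371, 236) [634.6  -9.   94.3] [ 94.5 -55.3]
(254.5, 219.5) [577.5  -3.7  70. ] [ 37.2 -53.3]
(364, 218.5) [634.7  -6.6  70. ] [ 94.4 -52.9]
(343, 126) [625.8  41.7  70. ] [82.8 -5.2]
(343, 199) [624.1   4.4  70. ] [ 83.2 -42.6]
(66, 205) [460.2  14.1  70. ] [-80.9 -42.2]
[605.64111279 -34.71402931 122.92647034] [ 67.1 -82.6]
```

>>> apply_moves(
  increments=[
    {"tx": 0.006, "ty": -0.016, "tz": 0, "wx": 0, "wy": 0, "wz": 0},
    {"tx": 0.006, "ty": -0.016, "tz": 0.06, "wx": 0, "wy": 0, "wz": 0},
    {"tx": 0.006, "ty": -0.016, "tz": 0.12, "wx": 0, "wy": 0, "wz": 0},
    {"tx": 0.006, "ty": -0.016, "tz": 0.155, "wx": 0, "wy": 0, "wz": 0},
    {"tx": 0.006, "ty": -0.016, "tz": 0.165, "wx": 0, "wy": 0, "wz": 0},
    {"tx": 0.006, "ty": -0.016, "tz": 0.165, "wx": 0, "wy": 0, "wz": 0},
    {"tx": 0.006, "ty": -0.016, "tz": 0.165, "wx": 0, "wy": 0, "wz": 0},
  ],
)

```text
time_s: 24.75
position: [603.0, -33.7, 102.8]
eef_rot: [-3.141, -0.0, 1.514]
ft_force: [-4.7, 0.5, 5.3]
width: 0.367
finger_force: 41.8
```

>>> apply_moves(
  increments=[
    {"tx": 0, "ty": 0, "tz": 0, "wx": 0, "wy": 0, "wz": 0},
    {"tx": 0, "ty": 0, "tz": 0, "wx": 0, "wy": 0, "wz": 0},
    {"tx": 0, "ty": 0, "tz": 0, "wx": 0, "wy": 0, "wz": 0},
    {"tx": 0, "ty": 0, "tz": 0, "wx": 0, "wy": 0, "wz": 0},
  ],
  jaw=0.6,
)

```text
time_s: 25.25
position: [603.5, -33.8, 102.3]
eef_rot: [3.141, 0.0, 1.514]
ft_force: [0.4, 0.3, 0.2]
width: 0.602
finger_force: 0.0
```

```bash
python3 - <<'E'
from plan import *
c=load(); print(c); c=apply(c,[0.006,-0.016,0.165,0]); save(c)
go([(602.5,-33.5,200,1.514),(390,-290,230,-0.12)])
E
```

```text
[604.524841027624, -34.20899514937401, 120.0, 1.5141104860602557]
[np.float64(-0.001), np.float64(-0.001), np.float64(-0.832), np.float64(0.0)] x 2
[np.float64(-1.0), np.float64(-0.737), np.float64(-0.112), np.float64(0.2328)] x 5
[np.float64(-1.0), np.float64(0.096), np.float64(-0.09), np.float64(0.1882)] x 4
[np.float64(-0.409), np.float64(0.336), np.float64(-0.048), np.float64(0.0992)] x 2
end [ 3.89964e+02 -2.90010e+02  2.30040e+02 -1.20000e-01]
```

>>> apply_moves(
  increments=[
    {"tx": 0, "ty": 0, "tz": -0.2, "wx": 0, "wy": 0, "wz": 0},
    {"tx": 0, "ty": 0, "tz": -0.6, "wx": 0, "wy": 0, "wz": 0},
    {"tx": 0, "ty": 0, "tz": -0.832, "wx": 0, "wy": 0, "wz": 0},
    {"tx": 0, "ty": 0, "tz": -0.832, "wx": 0, "wy": 0, "wz": 0},
  ],
)

```text
time_s: 25.75
position: [605.2, -34.2, 205.3]
eef_rot: [3.136, 0.001, 1.514]
ft_force: [-0.5, -0.1, -0.0]
width: 0.603
finger_force: 0.0
```

>>> apply_moves(
  increments=[
    {"tx": -1, "ty": -0.737, "tz": -0.112, "wx": 0, "wy": 0, "wz": 0.2328},
    {"tx": -1, "ty": -0.737, "tz": -0.112, "wx": 0, "wy": 0, "wz": 0.2328},
    {"tx": -1, "ty": -0.737, "tz": -0.112, "wx": 0, "wy": 0, "wz": 0.2328},
    {"tx": -1, "ty": -0.737, "tz": -0.112, "wx": 0, "wy": 0, "wz": 0.2328},
    {"tx": -1, "ty": -0.737, "tz": -0.112, "wx": 0, "wy": 0, "wz": 0.2328},
  ],
)

```text
time_s: 26.38
position: [507.4, -148.4, 214.0]
eef_rot: [-3.139, 0.001, 0.784]
ft_force: [-0.3, 0.7, -0.1]
width: 0.6
finger_force: 0.0
```

>>> apply_moves(
  increments=[
    {"tx": -1, "ty": 0.096, "tz": -0.09, "wx": 0, "wy": 0, "wz": 0.1882},
    {"tx": -1, "ty": 0.096, "tz": -0.09, "wx": 0, "wy": 0, "wz": 0.1882},
    {"tx": -1, "ty": 0.096, "tz": -0.09, "wx": 0, "wy": 0, "wz": 0.1882},
    {"tx": -1, "ty": 0.096, "tz": -0.09, "wx": 0, "wy": 0, "wz": 0.1882},
  ],
)

```text
time_s: 26.88
position: [430.9, -241.2, 225.6]
eef_rot: [-3.14, 0.001, 0.194]
ft_force: [-0.5, 0.9, 0.3]
width: 0.601
finger_force: 0.0
```

>>> apply_moves(
  increments=[
    {"tx": -0.409, "ty": 0.336, "tz": -0.048, "wx": 0, "wy": 0, "wz": 0.0992},
    {"tx": -0.409, "ty": 0.336, "tz": -0.048, "wx": 0, "wy": 0, "wz": 0.0992},
    {"tx": -0.409, "ty": 0.336, "tz": -0.048, "wx": 0, "wy": 0, "wz": 0.0992},
    {"tx": -0.409, "ty": 0.336, "tz": -0.048, "wx": 0, "wy": 0, "wz": 0.0992},
  ],
)

```text
time_s: 27.38
position: [391.2, -289.3, 231.8]
eef_rot: [-3.141, 0.001, -0.115]
ft_force: [0.2, 0.2, 0.7]
width: 0.601
finger_force: 0.0
```

```bash
python3 - <<'E'
from h import *
s=snap('wrist','w8.png'); o=ctrl.observe(); print(o['time_s'],o['position'],o['eef_rot'])
t=snap('top','t8.png')
p=proj(s,(430,-338,20),True).astype(int); print(p)
a=s['image'][max(0,p[1]-90):p[1]+90,max(0,p[0]-100):p[0]+100]; b=t['image'][190:340,220:420]
print('crop origin',max(0,p[0]-100),max(0,p[1]-90))
A=cv2.resize(a,(400*a.shape[1]//a.shape[1],400*a.shape[0]//a.shape[1])); B=cv2.resize(b,(400,300))
o=np.zeros((max(A.shape[0],300),800,3),np.uint8); o[:A.shape[0],:400]=A; o[:300,400:]=B
cv2.imwrite('pics/c8.png',o[:,:,::-1])
E
```

```text
27.425 [ 391.26315672 -289.35748399  231.85035455] [-3.14100376e+00  4.59953858e-04 -1.15447150e-01]
[360 162]
crop origin 260 72
```

View pics/c8.png

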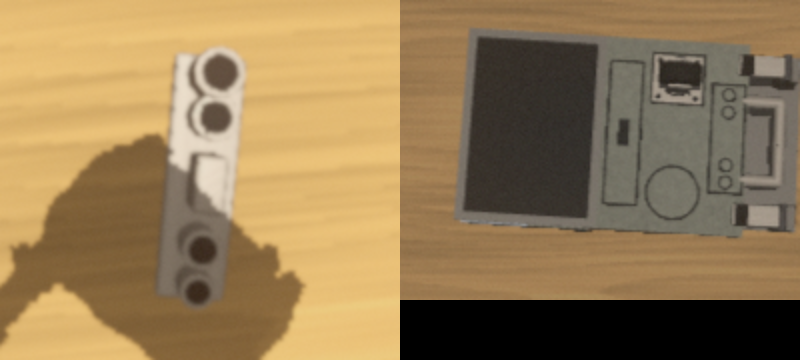

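The caster sits inside its outline and both clips are shut. The rail's left base edge runs from (348,98.5) to (338.5,218.5) in the wrist image, with the tab top near (368,163).

```bash
python3 - <<'E'
from h import *; from plan import *
s=optics.snapshot('wrist'); print(ctrl.observe()['position'])
P=lambda u,v,z:onz(s,u,v,z,True)[:2]
a,b=P(348,98.5,10),P(338.5,218.5,10); d=a-b; L=np.linalg.norm(d); y=np.arctan2(d[1],d[0]); n=np.array([np.sin(y),-np.cos(y)])
c=(a+b)/2+17*n; print(a,b,'L',L,'yaw',y,'centre',c,'tab',P(368,163,44))
# sockets' top rims
for p,z in [((370.5,108),42),((367,131),42),((361.5,197),38),((358.5,218),38)]: print(P(*p,z))
E
```

```text
[ 391.15687424 -289.60190775  231.9849458 ]
[ 491.58711417 -333.70697502] [ 376.17134566 -312.27206894] L 117.38933009092568 yaw -0.1836269249005802 centre [ 430.77508576 -339.70371622] tab [ 431.42112244 -341.61894122]
[ 479.21425383 -348.97592829]
[ 459.35131973 -343.78557631]
[ 400.7035318  -333.78957652]
[ 381.57536782 -329.35756697]
```

```bash
python3 - <<'E'
from plan import *
go([(430,-340.2,130,-0.18),(430,-340.2,22,-0.18)])
E
```

```text
[np.float64(0.381), np.float64(0.375), np.float64(0.834), np.float64(0.0191)] x 3
[np.float64(0.0), np.float64(0.0), np.float64(0.9), np.float64(-0.0)] x 2
end [ 4.29961e+02 -3.40166e+02  2.19600e+01 -1.80000e-01]
```

>>> apply_moves(
  increments=[
    {"tx": 0.381, "ty": 0.375, "tz": 0.834, "wx": 0, "wy": 0, "wz": 0.0191},
    {"tx": 0.381, "ty": 0.375, "tz": 0.834, "wx": 0, "wy": 0, "wz": 0.0191},
    {"tx": 0.381, "ty": 0.375, "tz": 0.834, "wx": 0, "wy": 0, "wz": 0.0191},
    {"tx": 0.381, "ty": 0.375, "tz": 0.834, "wx": 0, "wy": 0, "wz": 0.0191},
    {"tx": 0.381, "ty": 0.375, "tz": 0.834, "wx": 0, "wy": 0, "wz": 0.0191},
  ],
  jaw=0.45,
)

```text
time_s: 28.15
position: [431.6, -341.1, 134.9]
eef_rot: [3.139, -0.004, -0.18]
ft_force: [0.0, 0.2, 0.1]
width: 0.451
finger_force: 0.0
```

>>> apply_moves(
  increments=[
    {"tx": 0, "ty": 0, "tz": 0.3, "wx": 0, "wy": 0, "wz": 0},
    {"tx": 0, "ty": 0, "tz": 0.55, "wx": 0, "wy": 0, "wz": 0},
    {"tx": 0, "ty": 0, "tz": 0.75, "wx": 0, "wy": 0, "wz": 0},
    {"tx": 0, "ty": 0, "tz": 0.9, "wx": 0, "wy": 0, "wz": 0},
    {"tx": 0, "ty": 0, "tz": 0.9, "wx": 0, "wy": 0, "wz": 0},
    {"tx": 0, "ty": 0, "tz": 0.9, "wx": 0, "wy": 0, "wz": 0},
    {"tx": 0, "ty": 0, "tz": 0.9, "wx": 0, "wy": 0, "wz": 0},
  ],
)

```text
time_s: 29.02
position: [431.4, -341.3, 25.5]
eef_rot: [3.14, -0.002, -0.18]
ft_force: [0.4, 0.4, -0.5]
width: 0.452
finger_force: 0.0
```

>>> apply_moves(
  increments=[
    {"tx": 0, "ty": 0, "tz": 0, "wx": 0, "wy": 0, "wz": 0},
    {"tx": 0, "ty": 0, "tz": 0, "wx": 0, "wy": 0, "wz": 0},
    {"tx": 0, "ty": 0, "tz": 0, "wx": 0, "wy": 0, "wz": 0},
    {"tx": 0, "ty": 0, "tz": 0, "wx": 0, "wy": 0, "wz": 0},
    {"tx": 0, "ty": 0, "tz": 0, "wx": 0, "wy": 0, "wz": 0},
  ],
  jaw=0,
  force=45,
)

```text
time_s: 29.65
position: [431.1, -340.8, 24.7]
eef_rot: [3.141, -0.001, -0.18]
ft_force: [0.1, 1.9, 6.2]
width: 0.155
finger_force: 45.3
```

```bash
python3 - <<'E'
from plan import *
go([(430,-340.2,142,-0.18),(430,-330,180,-0.18),(534.5,-91.5,170,-0.057),(534.5,-91.5,112,-.057)])
E
```

```text
[np.float64(0.0), np.float64(0.0), np.float64(-1.0), np.float64(-0.0)] x 3
[np.float64(-0.015), np.float64(-0.083), np.float64(-0.317), np.float64(-0.0)] x 1
[np.float64(0.237), np.float64(-1.0), np.float64(0.039), np.float64(-0.0186)] x 3
[np.float64(0.3), np.float64(-1.0), np.float64(0.041), np.float64(-0.0188)] x 3
[np.float64(0.034), np.float64(-0.093), np.float64(0.003), np.float64(-0.0018)] x 1
[np.float64(-0.0), np.float64(0.0), np.float64(0.484), np.float64(-0.0)] x 2
end [ 5.3453e+02 -9.1459e+01  1.1196e+02 -5.7000e-02]
```

>>> apply_moves(
  increments=[
    {"tx": 0, "ty": 0, "tz": -0.3, "wx": 0, "wy": 0, "wz": 0},
    {"tx": 0, "ty": 0, "tz": -0.7, "wx": 0, "wy": 0, "wz": 0},
    {"tx": 0, "ty": 0, "tz": -1, "wx": 0, "wy": 0, "wz": 0},
    {"tx": 0, "ty": 0, "tz": -1, "wx": 0, "wy": 0, "wz": 0},
  ],
)

```text
time_s: 30.15
position: [431.9, -341.9, 146.7]
eef_rot: [3.138, -0.004, -0.18]
ft_force: [0.3, 0.9, -3.0]
width: 0.155
finger_force: 44.5
```

>>> apply_moves(
  increments=[
    {"tx": -0.015, "ty": -0.083, "tz": -0.317, "wx": 0, "wy": 0, "wz": 0},
    {"tx": -0.015, "ty": -0.083, "tz": -0.317, "wx": 0, "wy": 0, "wz": 0},
  ],
)

```text
time_s: 30.4
position: [431.3, -330.5, 182.5]
eef_rot: [3.14, -0.002, -0.18]
ft_force: [0.2, -0.4, -2.8]
width: 0.156
finger_force: 44.6
```

>>> apply_moves(
  increments=[
    {"tx": 0.06, "ty": -0.25, "tz": 0.01, "wx": 0, "wy": 0, "wz": -0.005},
    {"tx": 0.15, "ty": -0.62, "tz": 0.02, "wx": 0, "wy": 0, "wz": -0.01},
    {"tx": 0.237, "ty": -1, "tz": 0.039, "wx": 0, "wy": 0, "wz": -0.0186},
    {"tx": 0.237, "ty": -1, "tz": 0.039, "wx": 0, "wy": 0, "wz": -0.0186},
  ],
)

```text
time_s: 30.9
position: [479.5, -213.9, 173.9]
eef_rot: [-3.138, 0.005, -0.118]
ft_force: [-0.1, -0.4, -2.3]
width: 0.155
finger_force: 44.8
```

>>> apply_moves(
  increments=[
    {"tx": 0.08, "ty": -0.25, "tz": 0.01, "wx": 0, "wy": 0, "wz": -0.005},
    {"tx": 0.18, "ty": -0.62, "tz": 0.02, "wx": 0, "wy": 0, "wz": -0.01},
    {"tx": 0.3, "ty": -1, "tz": 0.041, "wx": 0, "wy": 0, "wz": -0.0188},
    {"tx": 0.3, "ty": -1, "tz": 0.041, "wx": 0, "wy": 0, "wz": -0.0188},
  ],
)

```text
time_s: 31.4
position: [530.0, -100.6, 169.9]
eef_rot: [-3.14, 0.004, -0.06]
ft_force: [-0.6, -0.2, -3.0]
width: 0.151
finger_force: 45.1
```

>>> apply_moves(
  increments=[
    {"tx": 0.034, "ty": -0.093, "tz": 0.003, "wx": 0, "wy": 0, "wz": -0.0018},
    {"tx": 0.034, "ty": -0.093, "tz": 0.003, "wx": 0, "wy": 0, "wz": -0.0018},
  ],
)

```text
time_s: 31.65
position: [535.0, -92.1, 171.5]
eef_rot: [-3.141, 0.001, -0.058]
ft_force: [-0.4, 0.3, -2.6]
width: 0.156
finger_force: 45.0
```

>>> apply_moves(
  increments=[
    {"tx": 0, "ty": 0, "tz": 0.2, "wx": 0, "wy": 0, "wz": 0},
    {"tx": 0, "ty": 0, "tz": 0.4, "wx": 0, "wy": 0, "wz": 0},
    {"tx": 0, "ty": 0, "tz": 0.484, "wx": 0, "wy": 0, "wz": 0},
    {"tx": 0, "ty": 0, "tz": 0.484, "wx": 0, "wy": 0, "wz": 0},
    {"tx": 0, "ty": 0, "tz": 0.484, "wx": 0, "wy": 0, "wz": 0},
    {"tx": 0, "ty": 0, "tz": 0.484, "wx": 0, "wy": 0, "wz": 0},
  ],
)

```text
time_s: 32.4
position: [536.1, -92.1, 115.2]
eef_rot: [3.141, -0.002, -0.057]
ft_force: [-0.0, -0.2, -1.9]
width: 0.153
finger_force: 45.1
```

```bash
python3 - <<'E'
from h import *
s=snap('wrist','w9.png'); o=ctrl.observe(); print(o['time_s'],o['position'],o['eef_rot'])
E
```

```text
32.45 [535.95137607 -92.01937544 115.08301098] [ 3.14100887e+00 -1.62227399e-03 -5.72202054e-02]
```

View pics/w9.png

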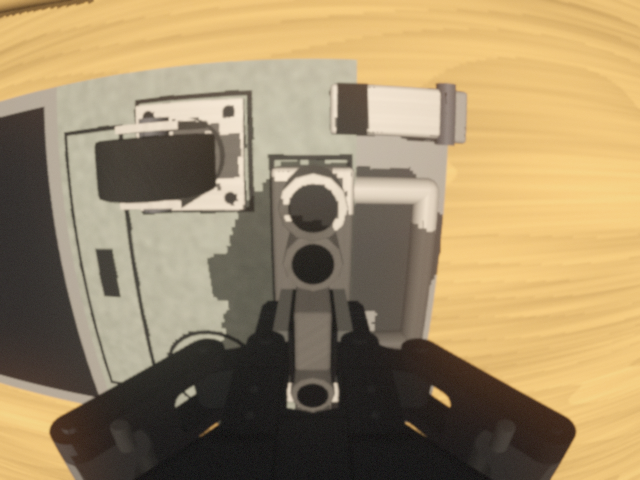

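The rail's end corners are at (275,167) and (353,167), and the outline's end corners at (269,155) and (352,155). Clip b is shut and the caster sits inside its outline.

```bash
python3 - <<'E'
from h import *
s=optics.snapshot('wrist')
A=-0.057;u=np.array([-np.sin(A),np.cos(A)]);x=np.array([np.cos(A),np.sin(A)]);h=np.array([543.4,51.6])
q=lambda p:np.round([(p[:2]-h)@x,(p[:2]-h)@u],1)
for uv,z in [((275,167),100.4),((353,167),100.4),((269.5,156),70),((351.5,155.5),70),((136,102),74),((250,93),74),((243,210),74),((135,99),70),((251.5,91.5),70)]: print(uv,q(onz(s,*uv,z,True)))
t=ctrl.observe()['position']; print(t,q(t))
E
```

```text
(275, 167) [  60.5 -127.7]
(353, 167) [  60.5 -159.1]
(269.5, 156) [  62.9 -122.1]
(351.5, 155.5) [  63.1 -161.6]
(136, 102) [ 93.9 -54.7]
(250, 93) [  93.5 -113.7]
(243, 210) [  37.1 -108.8]
(135, 99) [ 96.  -52.2]
(251.5, 91.5) [  94.6 -113.8]
[535.8130056  -91.94165401 114.88141303] [   0.6 -143.7]
```

>>> apply_moves(
  increments=[
    {"tx": 0.004, "ty": -0.013, "tz": 0, "wx": 0, "wy": 0, "wz": 0},
    {"tx": 0.004, "ty": -0.013, "tz": 0.06, "wx": 0, "wy": 0, "wz": 0},
    {"tx": 0.004, "ty": -0.013, "tz": 0.12, "wx": 0, "wy": 0, "wz": 0},
    {"tx": 0.004, "ty": -0.013, "tz": 0.155, "wx": 0, "wy": 0, "wz": 0},
    {"tx": 0.004, "ty": -0.013, "tz": 0.165, "wx": 0, "wy": 0, "wz": 0},
    {"tx": 0.004, "ty": -0.013, "tz": 0.17, "wx": 0, "wy": 0, "wz": 0},
    {"tx": 0.004, "ty": -0.013, "tz": 0.17, "wx": 0, "wy": 0, "wz": 0},
  ],
)

```text
time_s: 33.38
position: [535.5, -89.9, 94.7]
eef_rot: [-3.141, 0.002, -0.057]
ft_force: [-6.9, 2.9, 8.9]
width: 0.156
finger_force: 46.7
```

>>> apply_moves(
  increments=[
    {"tx": 0, "ty": 0, "tz": 0, "wx": 0, "wy": 0, "wz": 0},
    {"tx": 0, "ty": 0, "tz": 0, "wx": 0, "wy": 0, "wz": 0},
    {"tx": 0, "ty": 0, "tz": 0, "wx": 0, "wy": 0, "wz": 0},
  ],
  jaw=0.4,
)

```text
time_s: 33.75
position: [536.0, -90.3, 93.7]
eef_rot: [3.142, -0.0, -0.057]
ft_force: [1.0, 1.1, 0.0]
width: 0.402
finger_force: 0.0
```

```bash
python3 - <<'E'
from plan import *
c=apply(load(),[0.004,-0.013,0.17,0]); save(c)
go([(535,-90,205,-0.057),(380,280,220,-0.2)])
E
```

```text
[np.float64(-0.001), np.float64(0.001), np.float64(-0.945), np.float64(-0.0)] x 3
[np.float64(-0.488), np.float64(-1.0), np.float64(-0.042), np.float64(0.0151)] x 3
[np.float64(-0.547), np.float64(-1.0), np.float64(-0.043), np.float64(0.0155)] x 3
[np.float64(-0.57), np.float64(-0.93), np.float64(-0.04), np.float64(0.0149)] x 3
end [ 3.79993e+02  2.80016e+02  2.19960e+02 -2.00000e-01]
```

>>> apply_moves(
  increments=[
    {"tx": 0, "ty": 0, "tz": -0.2, "wx": 0, "wy": 0, "wz": 0},
    {"tx": 0, "ty": 0, "tz": -0.6, "wx": 0, "wy": 0, "wz": 0},
    {"tx": 0, "ty": 0, "tz": -0.945, "wx": 0, "wy": 0, "wz": 0},
    {"tx": 0, "ty": 0, "tz": -0.945, "wx": 0, "wy": 0, "wz": 0},
  ],
)

```text
time_s: 34.25
position: [538.4, -91.2, 211.5]
eef_rot: [3.139, -0.008, -0.057]
ft_force: [0.3, -0.5, -0.3]
width: 0.401
finger_force: 0.0
```

>>> apply_moves(
  increments=[
    {"tx": -0.488, "ty": -1, "tz": -0.042, "wx": 0, "wy": 0, "wz": 0.0151},
    {"tx": -0.488, "ty": -1, "tz": -0.042, "wx": 0, "wy": 0, "wz": 0.0151},
    {"tx": -0.488, "ty": -1, "tz": -0.042, "wx": 0, "wy": 0, "wz": 0.0151},
  ],
)

```text
time_s: 34.62
position: [482.3, 35.8, 210.9]
eef_rot: [-3.141, 0.002, -0.101]
ft_force: [0.2, -0.9, 0.5]
width: 0.403
finger_force: 0.0
```

>>> apply_moves(
  increments=[
    {"tx": -0.547, "ty": -1, "tz": -0.043, "wx": 0, "wy": 0, "wz": 0.0155},
    {"tx": -0.547, "ty": -1, "tz": -0.043, "wx": 0, "wy": 0, "wz": 0.0155},
    {"tx": -0.547, "ty": -1, "tz": -0.043, "wx": 0, "wy": 0, "wz": 0.0155},
  ],
)

```text
time_s: 35.0
position: [430.2, 161.1, 216.6]
eef_rot: [3.142, 0.001, -0.15]
ft_force: [0.1, -1.0, 0.1]
width: 0.399
finger_force: 0.0
```

>>> apply_moves(
  increments=[
    {"tx": -0.57, "ty": -0.93, "tz": -0.04, "wx": 0, "wy": 0, "wz": 0.0149},
    {"tx": -0.57, "ty": -0.93, "tz": -0.04, "wx": 0, "wy": 0, "wz": 0.0149},
    {"tx": -0.57, "ty": -0.93, "tz": -0.04, "wx": 0, "wy": 0, "wz": 0.0149},
    {"tx": -0.57, "ty": -0.93, "tz": -0.04, "wx": 0, "wy": 0, "wz": 0.0149},
  ],
)

```text
time_s: 35.5
position: [381.6, 279.1, 221.6]
eef_rot: [3.14, 0.0, -0.2]
ft_force: [1.0, -0.4, 0.3]
width: 0.399
finger_force: 0.0
```

```bash
cat > lev.py <<'E'
from h import *
def find(s,lo,hi,z,fish=True,amin=300):
    hsv=cv2.cvtColor(s['image'],cv2.COLOR_RGB2HSV); m=cv2.morphologyEx(cv2.inRange(hsv,lo,hi),cv2.MORPH_CLOSE,np.ones((9,9)))
    for c in cv2.findContours(m,0,1)[0]:
        if cv2.contourArea(c)<amin: continue
        w=np.float32([onz(s,*p,z,fish)[:2] for p in c[:,0].astype(float)])
        print('px',cv2.boundingRect(c),'rect',np.round(np.r_[[*r[0],*r[1],r[2]]] if (r:=cv2.minAreaRect(w)) else 0,1),'circle',np.round(np.r_[cv2.minEnclosingCircle(w)[0],cv2.minEnclosingCircle(w)[1]],1))
E
python3 - <<'E'
from lev import *
s=snap('wrist','w10.png'); o=ctrl.observe(); print(o['time_s'],o['position'],o['eef_rot'])
print('level'); find(s,(5,170,80),(17,255,255),26)
print('grey lids'); find(s,(0,0,120),(179,45,255),70)
t=snap('top','t10.png'); print('top level'); find(t,(3,150,60),(16,255,255),26,False,200)
print([proj(s,p,True).round() for p in [(422,341,26),(584,336,70)]])
E
```

```text
35.55 [381.83721437 278.62269852 221.64538052] [ 3.14049462e+00  1.36505174e-04 -2.01453521e-01]
level
px (0, 304, 62, 130) rect [233.3 768.5 232.1 125.3   2.4] circle [233.4 765.8 128.5]
px (217, 96, 39, 169) rect [423.2 342.3  36.7 156.2  75.4] circle [423.3 342.5  79.4]
grey lids
px (524, 365, 59, 27) rect [150.7  40.9  87.4  29.3  86.7] circle [152.1  40.9  43.8]
px (355, 0, 285, 135) rect [499.5  56.3 320.9 131.3  87.7] circle [501.9  55.9 172.2]
px (161, 0, 54, 25) rect [574.3 344.   46.2  21.5  70. ] circle [584.  340.5  23.1]
top level
px (0, 327, 30, 153) rect [210.7 742.5 333.8  66.5   4.9] circle [210.7 744.6 168.9]
px (190, 274, 21, 38) rect [459.9 333.1  37.5  81.2  76.9] circle [459.5 333.3  43.6]
[array([238., 183.]), array([192.,  -2.])]
```

```bash
python3 - <<'E'
from plan import *
go([(421.3,342.8,110,-0.234),(421.3,342.8,9,-0.234)])
E
```

```text
[np.float64(0.233), np.float64(-0.581), np.float64(0.916), np.float64(0.0108)] x 3
[np.float64(0.0), np.float64(-0.0), np.float64(0.842), np.float64(0.0)] x 2
end [ 4.21244e+02  3.42794e+02  9.00000e+00 -2.34000e-01]
```

>>> apply_moves(
  increments=[
    {"tx": 0.233, "ty": -0.581, "tz": 0.916, "wx": 0, "wy": 0, "wz": 0.0108},
    {"tx": 0.233, "ty": -0.581, "tz": 0.916, "wx": 0, "wy": 0, "wz": 0.0108},
    {"tx": 0.233, "ty": -0.581, "tz": 0.916, "wx": 0, "wy": 0, "wz": 0.0108},
    {"tx": 0.233, "ty": -0.581, "tz": 0.916, "wx": 0, "wy": 0, "wz": 0.0108},
    {"tx": 0.233, "ty": -0.581, "tz": 0.916, "wx": 0, "wy": 0, "wz": 0.0108},
  ],
  jaw=0.65,
)

```text
time_s: 36.22
position: [423.9, 342.4, 114.9]
eef_rot: [-3.139, -0.004, -0.235]
ft_force: [0.7, 0.3, -0.4]
width: 0.648
finger_force: 0.0
```

>>> apply_moves(
  increments=[
    {"tx": 0, "ty": 0, "tz": 0.25, "wx": 0, "wy": 0, "wz": 0},
    {"tx": 0, "ty": 0, "tz": 0.5, "wx": 0, "wy": 0, "wz": 0},
    {"tx": 0, "ty": 0, "tz": 0.7, "wx": 0, "wy": 0, "wz": 0},
    {"tx": 0, "ty": 0, "tz": 0.8, "wx": 0, "wy": 0, "wz": 0},
    {"tx": 0, "ty": 0, "tz": 0.842, "wx": 0, "wy": 0, "wz": 0},
    {"tx": 0, "ty": 0, "tz": 0.842, "wx": 0, "wy": 0, "wz": 0},
    {"tx": 0, "ty": 0, "tz": 0.842, "wx": 0, "wy": 0, "wz": 0},
  ],
)

```text
time_s: 37.1
position: [423.1, 343.0, 12.3]
eef_rot: [-3.14, -0.002, -0.234]
ft_force: [-0.2, -0.4, 0.4]
width: 0.649
finger_force: 0.0
```

>>> apply_moves(
  increments=[
    {"tx": 0, "ty": 0, "tz": 0, "wx": 0, "wy": 0, "wz": 0},
    {"tx": 0, "ty": 0, "tz": 0, "wx": 0, "wy": 0, "wz": 0},
    {"tx": 0, "ty": 0, "tz": 0, "wx": 0, "wy": 0, "wz": 0},
    {"tx": 0, "ty": 0, "tz": 0, "wx": 0, "wy": 0, "wz": 0},
    {"tx": 0, "ty": 0, "tz": 0, "wx": 0, "wy": 0, "wz": 0},
  ],
  jaw=0,
  force=45,
)

```text
time_s: 37.72
position: [423.1, 343.1, 12.1]
eef_rot: [-3.14, -0.001, -0.234]
ft_force: [0.1, 0.6, 4.9]
width: 0.393
finger_force: 47.1
```

```bash
python3 - <<'E'
from plan import *
go([(421.3,342.8,128,-0.234),(430,320,160,-0.234),(542,28.5,150,-0.057),(542,28.5,98,-.057)])
E
```

```text
[np.float64(0.0), np.float64(-0.0), np.float64(-0.992), np.float64(0.0)] x 3
[np.float64(0.115), np.float64(0.168), np.float64(-0.266), np.float64(0.0)] x 1
[np.float64(0.685), np.float64(1.0), np.float64(0.039), np.float64(-0.0262)] x 3
[np.float64(0.571), np.float64(1.0), np.float64(0.036), np.float64(-0.0249)] x 3
[np.float64(0.101), np.float64(0.216), np.float64(0.008), np.float64(-0.0052)] x 1
[np.float64(0.0), np.float64(-0.0), np.float64(0.433), np.float64(-0.0)] x 1
end [ 5.41954e+02  2.84940e+01  9.80400e+01 -5.70000e-02]
```

>>> apply_moves(
  increments=[
    {"tx": 0, "ty": 0, "tz": -0.3, "wx": 0, "wy": 0, "wz": 0},
    {"tx": 0, "ty": 0, "tz": -0.7, "wx": 0, "wy": 0, "wz": 0},
    {"tx": 0, "ty": 0, "tz": -0.992, "wx": 0, "wy": 0, "wz": 0},
    {"tx": 0, "ty": 0, "tz": -0.992, "wx": 0, "wy": 0, "wz": 0},
  ],
)

```text
time_s: 38.22
position: [424.1, 343.5, 133.0]
eef_rot: [-3.138, -0.004, -0.234]
ft_force: [0.8, 0.6, -2.2]
width: 0.383
finger_force: 46.5
```

>>> apply_moves(
  increments=[
    {"tx": 0.115, "ty": 0.168, "tz": -0.266, "wx": 0, "wy": 0, "wz": 0},
    {"tx": 0.115, "ty": 0.168, "tz": -0.266, "wx": 0, "wy": 0, "wz": 0},
  ],
)

```text
time_s: 38.48
position: [432.0, 319.3, 162.6]
eef_rot: [-3.141, -0.002, -0.236]
ft_force: [0.6, 0.0, -2.2]
width: 0.392
finger_force: 46.4
```

>>> apply_moves(
  increments=[
    {"tx": 0.17, "ty": 0.25, "tz": 0.01, "wx": 0, "wy": 0, "wz": -0.007},
    {"tx": 0.42, "ty": 0.62, "tz": 0.02, "wx": 0, "wy": 0, "wz": -0.015},
    {"tx": 0.685, "ty": 1, "tz": 0.039, "wx": 0, "wy": 0, "wz": -0.0262},
    {"tx": 0.685, "ty": 1, "tz": 0.039, "wx": 0, "wy": 0, "wz": -0.0262},
  ],
)

```text
time_s: 38.98
position: [482.8, 181.4, 154.9]
eef_rot: [3.14, 0.004, -0.157]
ft_force: [0.5, 0.6, -0.8]
width: 0.387
finger_force: 46.4
```

>>> apply_moves(
  increments=[
    {"tx": 0.15, "ty": 0.25, "tz": 0.01, "wx": 0, "wy": 0, "wz": -0.007},
    {"tx": 0.36, "ty": 0.62, "tz": 0.02, "wx": 0, "wy": 0, "wz": -0.015},
    {"tx": 0.571, "ty": 1, "tz": 0.036, "wx": 0, "wy": 0, "wz": -0.0249},
    {"tx": 0.571, "ty": 1, "tz": 0.036, "wx": 0, "wy": 0, "wz": -0.0249},
  ],
)

```text
time_s: 39.48
position: [532.6, 53.7, 151.3]
eef_rot: [-3.141, 0.002, -0.077]
ft_force: [-1.4, 0.8, -1.8]
width: 0.387
finger_force: 46.4
```

>>> apply_moves(
  increments=[
    {"tx": 0.101, "ty": 0.216, "tz": 0.008, "wx": 0, "wy": 0, "wz": -0.0052},
    {"tx": 0.101, "ty": 0.216, "tz": 0.008, "wx": 0, "wy": 0, "wz": -0.0052},
  ],
)

```text
time_s: 39.72
position: [542.3, 29.1, 150.7]
eef_rot: [-3.141, 0.002, -0.058]
ft_force: [-0.6, 0.3, -1.7]
width: 0.389
finger_force: 46.3
```

>>> apply_moves(
  increments=[
    {"tx": 0, "ty": 0, "tz": 0.2, "wx": 0, "wy": 0, "wz": 0},
    {"tx": 0, "ty": 0, "tz": 0.38, "wx": 0, "wy": 0, "wz": 0},
    {"tx": 0, "ty": 0, "tz": 0.433, "wx": 0, "wy": 0, "wz": 0},
    {"tx": 0, "ty": 0, "tz": 0.433, "wx": 0, "wy": 0, "wz": 0},
    {"tx": 0, "ty": 0, "tz": 0.433, "wx": 0, "wy": 0, "wz": 0},
    {"tx": 0, "ty": 0, "tz": 0.433, "wx": 0, "wy": 0, "wz": 0},
  ],
)

```text
time_s: 40.48
position: [545.0, 30.1, 113.6]
eef_rot: [3.14, -0.003, -0.055]
ft_force: [-40.9, 4.1, 84.8]
width: 0.385
finger_force: 73.9
```

```bash
python3 - <<'E'
from h import *
s=snap('wrist','w11.png'); o=ctrl.observe(); print(o['time_s'],o['position'],o['eef_rot'])
E
```

```text
40.525 [545.04218718  30.06843945 113.59268168] [ 3.14000132e+00 -2.67178597e-03 -5.51095412e-02]
```

View pics/w11.png

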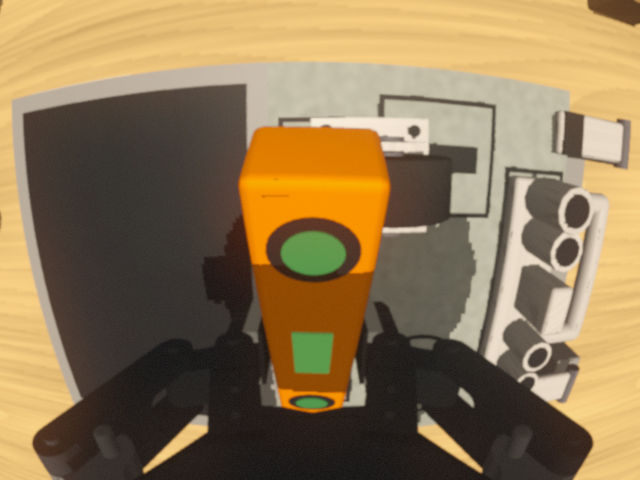

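The level came down on the caster: it has been knocked about 4 cm towards the hinge and now stands partly on the level's outline. The rail is still in its outline. I'll back off at once, park the level on the bench, and put the caster right first.

>>> apply_moves(
  increments=[
    {"tx": 0, "ty": 0, "tz": -0.2, "wx": 0, "wy": 0, "wz": 0},
    {"tx": 0, "ty": 0, "tz": -0.5, "wx": 0, "wy": 0, "wz": 0},
    {"tx": 0, "ty": 0, "tz": -0.6, "wx": 0, "wy": 0, "wz": 0},
    {"tx": 0, "ty": 0, "tz": -0.6, "wx": 0, "wy": 0, "wz": 0},
  ],
)

```text
time_s: 41.02
position: [542.8, 29.4, 171.9]
eef_rot: [-3.141, -0.0, -0.056]
ft_force: [0.9, 0.7, -1.4]
width: 0.387
finger_force: 62.3
```

```bash
python3 - <<'E'
from h import *; from plan import *
c=apply(load(),[0,0,-.6,0]); save(c)
go([(425,335,150,-0.234),(425,335,9,-0.234)])
s=snap('wrist','w12.png'); o=ctrl.observe(); print(o['position'],o['ft_force'])
P=lambda u,v,z:onz(s,u,v,z,True)[:2]
hsv=cv2.cvtColor(s['image'],cv2.COLOR_RGB2HSV); m=cv2.inRange(hsv,(3,160,60),(17,255,255)); m[:,:150]=0; m[:,480:]=0
ys,xs=np.nonzero(m[:260]); print('level end top px', xs.min(),xs.max(),ys.min())
E
```

```text
[np.float64(-0.448), np.float64(-1.0), np.float64(0.067), np.float64(0.0226)] x 3
[np.float64(-0.537), np.float64(-1.0), np.float64(0.069), np.float64(0.0234)] x 3
[np.float64(-0.27), np.float64(-0.425), np.float64(0.031), np.float64(0.0103)] x 2
[np.float64(0.0), np.float64(0.0), np.float64(1.0), np.float64(0.0)] x 3
[np.float64(0.0), np.float64(0.0), np.float64(0.175), np.float64(0.0)] x 1
end [ 4.24986e+02  3.35059e+02  9.00000e+00 -2.34000e-01]
[542.14065281  29.23541311 170.84435936] [-0.29163206  0.39755567 -0.99323756]
level end top px 235 390 126
```

>>> apply_moves(
  increments=[
    {"tx": -0.448, "ty": -1, "tz": 0.067, "wx": 0, "wy": 0, "wz": 0.0226},
    {"tx": -0.448, "ty": -1, "tz": 0.067, "wx": 0, "wy": 0, "wz": 0.0226},
    {"tx": -0.448, "ty": -1, "tz": 0.067, "wx": 0, "wy": 0, "wz": 0.0226},
  ],
)

```text
time_s: 41.45
position: [492.8, 154.2, 161.4]
eef_rot: [3.141, 0.006, -0.124]
ft_force: [-0.4, -0.7, -1.3]
width: 0.387
finger_force: 62.3
```

>>> apply_moves(
  increments=[
    {"tx": -0.537, "ty": -1, "tz": 0.069, "wx": 0, "wy": 0, "wz": 0.0234},
    {"tx": -0.537, "ty": -1, "tz": 0.069, "wx": 0, "wy": 0, "wz": 0.0234},
    {"tx": -0.537, "ty": -1, "tz": 0.069, "wx": 0, "wy": 0, "wz": 0.0234},
  ],
)

```text
time_s: 41.82
position: [445.4, 280.3, 154.0]
eef_rot: [3.14, 0.003, -0.198]
ft_force: [-0.1, -0.8, -1.6]
width: 0.388
finger_force: 62.3
```

>>> apply_moves(
  increments=[
    {"tx": -0.27, "ty": -0.425, "tz": 0.031, "wx": 0, "wy": 0, "wz": 0.0103},
    {"tx": -0.27, "ty": -0.425, "tz": 0.031, "wx": 0, "wy": 0, "wz": 0.0103},
    {"tx": -0.27, "ty": -0.425, "tz": 0.031, "wx": 0, "wy": 0, "wz": 0.0103},
  ],
)

```text
time_s: 42.2
position: [426.3, 333.8, 151.3]
eef_rot: [3.14, 0.001, -0.234]
ft_force: [0.4, -0.2, -1.4]
width: 0.386
finger_force: 62.3
```

>>> apply_moves(
  increments=[
    {"tx": 0, "ty": 0, "tz": 0.3, "wx": 0, "wy": 0, "wz": 0},
    {"tx": 0, "ty": 0, "tz": 0.6, "wx": 0, "wy": 0, "wz": 0},
    {"tx": 0, "ty": 0, "tz": 0.85, "wx": 0, "wy": 0, "wz": 0},
    {"tx": 0, "ty": 0, "tz": 0.95, "wx": 0, "wy": 0, "wz": 0},
    {"tx": 0, "ty": 0, "tz": 1, "wx": 0, "wy": 0, "wz": 0},
    {"tx": 0, "ty": 0, "tz": 1, "wx": 0, "wy": 0, "wz": 0},
  ],
)

```text
time_s: 42.95
position: [430.8, 333.6, 34.9]
eef_rot: [-3.14, -0.007, -0.235]
ft_force: [4.5, -4.2, 6.3]
width: 0.391
finger_force: 61.1
```

>>> apply_moves(
  increments=[
    {"tx": 0, "ty": 0, "tz": 0.06, "wx": 0, "wy": 0, "wz": 0},
    {"tx": 0, "ty": 0, "tz": 0.11, "wx": 0, "wy": 0, "wz": 0},
    {"tx": 0, "ty": 0, "tz": 0.11, "wx": 0, "wy": 0, "wz": 0},
  ],
)

```text
time_s: 43.32
position: [433.4, 334.9, 23.5]
eef_rot: [-3.135, -0.011, -0.236]
ft_force: [7.5, -2.9, 10.2]
width: 0.389
finger_force: 61.5
```

>>> apply_moves(
  increments=[
    {"tx": 0, "ty": 0, "tz": 0.03, "wx": 0, "wy": 0, "wz": 0},
    {"tx": 0, "ty": 0, "tz": 0.06, "wx": 0, "wy": 0, "wz": 0},
    {"tx": 0, "ty": 0, "tz": 0.06, "wx": 0, "wy": 0, "wz": 0},
    {"tx": 0, "ty": 0, "tz": 0.06, "wx": 0, "wy": 0, "wz": 0},
  ],
)

```text
time_s: 43.82
position: [432.7, 335.2, 16.0]
eef_rot: [-3.135, -0.01, -0.237]
ft_force: [7.3, -0.7, 8.3]
width: 0.386
finger_force: 61.3
```

>>> apply_moves(
  increments=[
    {"tx": 0, "ty": 0, "tz": 0, "wx": 0, "wy": 0, "wz": 0},
    {"tx": 0, "ty": 0, "tz": 0, "wx": 0, "wy": 0, "wz": 0},
    {"tx": 0, "ty": 0, "tz": 0, "wx": 0, "wy": 0, "wz": 0},
    {"tx": 0, "ty": 0, "tz": 0, "wx": 0, "wy": 0, "wz": 0},
  ],
  jaw=0.65,
)

```text
time_s: 44.32
position: [425.6, 334.7, 11.4]
eef_rot: [3.141, 0.001, -0.234]
ft_force: [0.6, -0.0, -1.2]
width: 0.651
finger_force: 0.0
```

```bash
python3 - <<'E'
from plan import *
save([425.0,335.0,9.5,-0.234])
go([(425,335,128,-.234),(500,10,230,-0.057)])
E
```

```text
[np.float64(0.0), np.float64(-0.0), np.float64(-0.988), np.float64(-0.0)] x 3
[np.float64(0.496), np.float64(1.0), np.float64(-0.341), np.float64(-0.0226)] x 3
[np.float64(0.411), np.float64(1.0), np.float64(-0.331), np.float64(-0.0219)] x 3
[np.float64(0.184), np.float64(0.552), np.float64(-0.177), np.float64(-0.0118)] x 2
end [ 5.00018e+02  1.00330e+01  2.29940e+02 -5.70000e-02]
```

>>> apply_moves(
  increments=[
    {"tx": 0, "ty": 0, "tz": -0.2, "wx": 0, "wy": 0, "wz": 0},
    {"tx": 0, "ty": 0, "tz": -0.6, "wx": 0, "wy": 0, "wz": 0},
    {"tx": 0, "ty": 0, "tz": -0.988, "wx": 0, "wy": 0, "wz": 0},
    {"tx": 0, "ty": 0, "tz": -0.988, "wx": 0, "wy": 0, "wz": 0},
  ],
)

```text
time_s: 44.82
position: [428.8, 336.4, 134.8]
eef_rot: [-3.136, -0.007, -0.234]
ft_force: [-0.4, 0.3, -0.5]
width: 0.653
finger_force: 0.0
```

>>> apply_moves(
  increments=[
    {"tx": 0.496, "ty": 1, "tz": -0.341, "wx": 0, "wy": 0, "wz": -0.0226},
    {"tx": 0.496, "ty": 1, "tz": -0.341, "wx": 0, "wy": 0, "wz": -0.0226},
    {"tx": 0.496, "ty": 1, "tz": -0.341, "wx": 0, "wy": 0, "wz": -0.0226},
  ],
)

```text
time_s: 45.2
position: [456.7, 201.9, 171.3]
eef_rot: [3.141, -0.0, -0.166]
ft_force: [-0.2, 1.0, 0.1]
width: 0.65
finger_force: 0.0
```

>>> apply_moves(
  increments=[
    {"tx": 0.411, "ty": 1, "tz": -0.331, "wx": 0, "wy": 0, "wz": -0.0219},
    {"tx": 0.411, "ty": 1, "tz": -0.331, "wx": 0, "wy": 0, "wz": -0.0219},
    {"tx": 0.411, "ty": 1, "tz": -0.331, "wx": 0, "wy": 0, "wz": -0.0219},
  ],
)

```text
time_s: 45.58
position: [486.1, 75.7, 211.2]
eef_rot: [3.141, -0.001, -0.098]
ft_force: [-0.1, 1.0, -1.5]
width: 0.654
finger_force: 0.0
```

>>> apply_moves(
  increments=[
    {"tx": 0.184, "ty": 0.552, "tz": -0.177, "wx": 0, "wy": 0, "wz": -0.0118},
    {"tx": 0.184, "ty": 0.552, "tz": -0.177, "wx": 0, "wy": 0, "wz": -0.0118},
    {"tx": 0.184, "ty": 0.552, "tz": -0.177, "wx": 0, "wy": 0, "wz": -0.0118},
    {"tx": 0.184, "ty": 0.552, "tz": -0.177, "wx": 0, "wy": 0, "wz": -0.0118},
  ],
)

```text
time_s: 46.08
position: [500.2, 11.7, 231.0]
eef_rot: [-3.14, 0.002, -0.056]
ft_force: [-0.0, 0.4, -0.0]
width: 0.651
finger_force: 0.0
```

```bash
python3 - <<'E'
from h import *
s=snap('wrist','w13.png'); o=ctrl.observe(); print(o['position'],o['eef_rot'])
p=proj(s,(607,10,80),True); print(p)
hsv=cv2.cvtColor(s['image'],cv2.COLOR_RGB2HSV)
A=-0.057;u=np.array([-np.sin(A),np.cos(A)]);x=np.array([np.cos(A),np.sin(A)]);h=np.array([543.4,51.6])
# very bright, colourless steel blobs and very dark blobs in the leaf area
for nm,lo,hi,z in [('bright',(0,0,200),(179,40,255),74),('dark',(0,0,0),(179,255,50),110)]:
    m=cv2.inRange(hsv,lo,hi)
    for c in cv2.findContours(m,0,1)[0]:
        if cv2.contourArea(c)<60: continue
        w=np.float32([onz(s,*q,z,True)[:2] for q in c[:,0].astype(float)]); r=cv2.minAreaRect(w)
        if 420<r[0][0]<680 and -130<r[0][1]<80: print(nm,cv2.boundingRect(c),np.round([*r[0],*r[1],r[2]],1))
E
```

```text
[500.23478478  11.62915874 231.14126885] [-3.14073350e+00  2.04413476e-03 -5.53836347e-02]
[308.4020217   87.54359819]
bright (417, 97, 87, 160) [ 531.3 -111.4   76.8  134.9   86.4]
bright (278, 61, 83, 78) [598.6   1.3  59.5  61.9   1.4]
```

```bash
python3 - <<'E'
from h import *
s=optics.snapshot('wrist')
hsv=cv2.cvtColor(s['image'],cv2.COLOR_RGB2HSV)
m=cv2.inRange(hsv,(0,0,190),(179,45,255)); m[:40]=0; m[160:]=0; m[:,:250]=0; m[:,390:]=0
ct=max(cv2.findContours(m,0,1)[0],key=cv2.contourArea)
hl=cv2.convexHull(ct); ap=cv2.approxPolyDP(hl,3,True)[:,0]
for p in ap: print(p, onz(s,*map(float,p),74,True)[:2].round(1))
A=-0.057;u=np.array([-np.sin(A),np.cos(A)]);x=np.array([np.cos(A),np.sin(A)]);h=np.array([543.4,51.6])
d=cv2.inRange(hsv,(0,0,0),(179,255,75)); d[:40]=0; d[170:]=0; d[:,:255]=0; d[:,:][:,400:]=0
c=max(cv2.findContours(d,0,1)[0],key=cv2.contourArea); print('dark',cv2.boundingRect(c),cv2.contourArea(c),cv2.minAreaRect(c))
for z in (74,): 
    w=np.float32([onz(s,*q,z,True)[:2] for q in ct[:,0].astype(float)]); b=cv2.boxPoints(cv2.minAreaRect(w)); print(b.round(1))
cr=s['image'][30:190,220:420]; cv2.imwrite('pics/c13.png',cv2.resize(cr[:,:,::-1],(600,480),interpolation=cv2.INTER_CUBIC))
E
```

```text
[389  40] [644.9 -55. ]
[389 159] [549.  -50.5]
[250 159] [554.9  59.1]
[250  40] [650.3  53. ]
dark (290, 79, 70, 34) 725.5 ((324.4662780761719, 95.64607238769531), (32.3582878112793, 69.40670013427734), 88.9583740234375)
[[548.5 -50.4]
 [644.9 -55.3]
 [650.4  54.3]
 [553.9  59.2]]
```

View pics/c13.png

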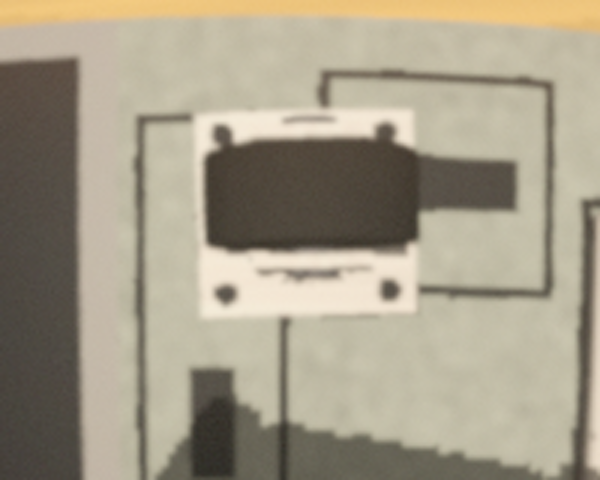

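The caster stands upright and merely shifted. Its plate corners in the wrist image are (284.3,67.7), (357.7,65.7), (359,134) and (286.7,136).

```bash
python3 - <<'E'
from h import *; from plan import *
s=optics.snapshot('wrist')
w=np.array([onz(s,*p,74,True)[:2] for p in [(284.3,67.7),(357.7,65.7),(359,134),(286.7,136)]]); print(w.round(1),w.mean(0))
d=[(w[0]-w[1]),(w[3]-w[2])]; print('yaw of caster x',[np.arctan2(v[1],v[0]) for v in d],'from short', [np.arctan2(v[1],v[0])+np.pi/2 for v in (w[0]-w[3],w[1]-w[2])])
E
```

```text
[[625.2  27.3]
 [624.  -29.2]
 [569.7 -27.5]
 [571.   28.7]] [ 5.97497395e+02 -1.64213865e-01]
yaw of caster x [np.float64(1.5497732714360095), np.float64(1.5474185663748732)] from short [np.float64(1.544786974216222), np.float64(1.5384656183275593)]
```

```bash
python3 - <<'E'
from plan import *
go([(596.4,0.4,170,1.545),(596.4,0.4,100.5,1.545)])
E
```

```text
[np.float64(0.806), np.float64(0.034), np.float64(0.5), np.float64(-0.51)] x 11
[np.float64(-0.0), np.float64(0.0), np.float64(0.579), np.float64(0.0)] x 2
end [5.96347e+02 4.38000e-01 1.00460e+02 1.54500e+00]
```

>>> apply_moves(
  increments=[
    {"tx": 0.1, "ty": 0, "tz": 0.05, "wx": 0, "wy": 0, "wz": -0.05},
    {"tx": 0.2, "ty": 0, "tz": 0.1, "wx": 0, "wy": 0, "wz": -0.1},
    {"tx": 0.3, "ty": 0.01, "tz": 0.15, "wx": 0, "wy": 0, "wz": -0.155},
    {"tx": 0.4, "ty": 0.01, "tz": 0.2, "wx": 0, "wy": 0, "wz": -0.21},
    {"tx": 0.5, "ty": 0.02, "tz": 0.3, "wx": 0, "wy": 0, "wz": -0.265},
    {"tx": 0.6, "ty": 0.02, "tz": 0.4, "wx": 0, "wy": 0, "wz": -0.32},
    {"tx": 0.7, "ty": 0.03, "tz": 0.45, "wx": 0, "wy": 0, "wz": -0.375},
    {"tx": 0.806, "ty": 0.034, "tz": 0.5, "wx": 0, "wy": 0, "wz": -0.43},
    {"tx": 0.806, "ty": 0.034, "tz": 0.5, "wx": 0, "wy": 0, "wz": -0.485},
    {"tx": 0.806, "ty": 0.034, "tz": 0.5, "wx": 0, "wy": 0, "wz": -0.51},
    {"tx": 0.806, "ty": 0.034, "tz": 0.5, "wx": 0, "wy": 0, "wz": -0.51},
  ],
)

```text
time_s: 47.6
position: [597.1, 1.1, 171.9]
eef_rot: [-3.141, -0.0, 1.545]
ft_force: [0.1, 0.1, -0.3]
width: 0.652
finger_force: 0.0
```

>>> apply_moves(
  increments=[
    {"tx": 0, "ty": 0, "tz": 0.2, "wx": 0, "wy": 0, "wz": 0},
    {"tx": 0, "ty": 0, "tz": 0.4, "wx": 0, "wy": 0, "wz": 0},
    {"tx": 0, "ty": 0, "tz": 0.53, "wx": 0, "wy": 0, "wz": 0},
    {"tx": 0, "ty": 0, "tz": 0.579, "wx": 0, "wy": 0, "wz": 0},
    {"tx": 0, "ty": 0, "tz": 0.579, "wx": 0, "wy": 0, "wz": 0},
    {"tx": 0, "ty": 0, "tz": 0.579, "wx": 0, "wy": 0, "wz": 0},
  ],
)

```text
time_s: 48.35
position: [598.1, 0.2, 103.8]
eef_rot: [3.14, 0.0, 1.545]
ft_force: [-0.6, -0.5, 0.1]
width: 0.652
finger_force: 0.0
```

>>> apply_moves(
  increments=[
    {"tx": 0, "ty": 0, "tz": 0, "wx": 0, "wy": 0, "wz": 0},
    {"tx": 0, "ty": 0, "tz": 0, "wx": 0, "wy": 0, "wz": 0},
    {"tx": 0, "ty": 0, "tz": 0, "wx": 0, "wy": 0, "wz": 0},
    {"tx": 0, "ty": 0, "tz": 0, "wx": 0, "wy": 0, "wz": 0},
    {"tx": 0, "ty": 0, "tz": 0, "wx": 0, "wy": 0, "wz": 0},
  ],
  jaw=0,
  force=40,
)

```text
time_s: 48.98
position: [597.9, 0.2, 103.7]
eef_rot: [3.14, 0.0, 1.545]
ft_force: [-0.9, 0.4, 5.9]
width: 0.367
finger_force: 40.9
```

>>> apply_moves(
  increments=[
    {"tx": 0, "ty": 0, "tz": -0.1, "wx": 0, "wy": 0, "wz": 0},
    {"tx": 0, "ty": 0, "tz": -0.18, "wx": 0, "wy": 0, "wz": 0},
    {"tx": 0, "ty": 0, "tz": -0.18, "wx": 0, "wy": 0, "wz": 0},
  ],
)

```text
time_s: 49.35
position: [598.1, 0.2, 125.5]
eef_rot: [3.139, 0.0, 1.545]
ft_force: [0.1, 0.2, -1.4]
width: 0.364
finger_force: 40.1
```

```bash
python3 - <<'E'
from plan import *
c=load(); c[2]+=.18*120; save(c)
go([(602.7,-33.9,122,1.514)])
E
```

```text
[np.float64(-0.285), np.float64(0.06), np.float64(0.001), np.float64(0.0099)] x 1
end [602.665 -33.936 121.94    1.514]
```

>>> apply_moves(
  increments=[
    {"tx": -0.14, "ty": 0.03, "tz": 0, "wx": 0, "wy": 0, "wz": 0.005},
    {"tx": -0.285, "ty": 0.06, "tz": 0, "wx": 0, "wy": 0, "wz": 0.0099},
    {"tx": -0.285, "ty": 0.06, "tz": 0, "wx": 0, "wy": 0, "wz": 0.0099},
    {"tx": -0.285, "ty": 0.06, "tz": 0, "wx": 0, "wy": 0, "wz": 0.0099},
    {"tx": -0.285, "ty": 0.06, "tz": 0, "wx": 0, "wy": 0, "wz": 0.0099},
  ],
)

```text
time_s: 49.98
position: [603.5, -33.7, 124.2]
eef_rot: [-3.141, -0.0, 1.514]
ft_force: [-0.6, -0.3, -1.0]
width: 0.366
finger_force: 40.1
```

```bash
python3 - <<'E'
from h import *
s=snap('wrist','w14.png'); o=ctrl.observe(); print(o['position'])
A=-0.057;u=np.array([-np.sin(A),np.cos(A)]);x=np.array([np.cos(A),np.sin(A)]);h=np.array([543.4,51.6])
q=lambda p:np.round([(p[:2]-h)@x,(p[:2]-h)@u],1)
print('tcp',q(o['position']))
g=cv2.cvtColor(s['image'],cv2.COLOR_RGB2GRAY).astype(int)
# plate's front edge is brightest/dark transitions: columns scans & row scans printed as profiles
print('col 300',g[205:250,300]); print('col 330',g[205:250,330]); print('row 244',g[244,245:275],g[244,355:390])
print('outline row 226',g[226,245:265],g[226,352:380])
E
```

```text
[603.51560973 -33.61285017 124.22319596]
tcp [ 64.9 -81.6]
col 300 [ 98  99  98  98  99 100  98  98  97  97  95  94  85  69  50  42  43  62
  79  92  97  96  98  97 101  99  95  94  95 105 117 121 121 119 119 122
 121 120 121 120 120 121 119 119 120]
col 330 [ 99  99  98 100  98  99  95  96  99  99  96  96  87  70  52  42  48  63
  80  90  94  96  93  96 100  99  97  93  93 102 111 120 118 119 120 118
 119 118 120 121 120 120 119 118 118]
row 244 [101 100  97  96  96  95  94  95  98 105 113 119 120 124 125 121 117 106
  92  77  64  57  54  54  63  73  84 100 109 115] [ 66  59  54  57  62  72  84  97 112 118 122 123 123 122 117 110 102  98
  99  98  98  99  99 100  99  99  98 104 100 102 102 103 101 101 103]
outline row 226 [ 96  96  95  98  99  97  99  99 100 101  96  91  77  58  47  48  62  83
  93  97] [ 98 100  98  98 100 100  99 100  98  99  98 100  98  90  74  57  54  56
  70  89 101 102 100 102 100 101 101  99]
```

```bash
python3 - <<'E'
from h import *
s=optics.snapshot('wrist')
A=-0.057;u=np.array([-np.sin(A),np.cos(A)]);x=np.array([np.cos(A),np.sin(A)]);h=np.array([543.4,51.6])
q=lambda a,b,z:np.round([(onz(s,a,b,z,True)[:2]-h)@x,(onz(s,a,b,z,True)[:2]-h)@u],1)
print('plate',q(254.5,244,94.5),q(370.5,244,94.5),q(312,234.5,94.5))
print('outline',q(259.3,226,70),q(368.2,226,70),q(312,220.5,70))
E
```

```text
plate [ 38.  -58.3] [ 92.2 -58.3] [ 64.9 -53.7]
outline [ 37.  -56.1] [ 94.6 -56.1] [ 64.8 -53.2]
```

>>> apply_moves(
  increments=[
    {"tx": -0.008, "ty": 0.006, "tz": 0, "wx": 0, "wy": 0, "wz": 0},
    {"tx": -0.008, "ty": 0.006, "tz": 0.06, "wx": 0, "wy": 0, "wz": 0},
    {"tx": -0.008, "ty": 0.006, "tz": 0.12, "wx": 0, "wy": 0, "wz": 0},
    {"tx": -0.008, "ty": 0.006, "tz": 0.155, "wx": 0, "wy": 0, "wz": 0},
    {"tx": -0.008, "ty": 0.006, "tz": 0.17, "wx": 0, "wy": 0, "wz": 0},
    {"tx": -0.008, "ty": 0.006, "tz": 0.17, "wx": 0, "wy": 0, "wz": 0},
  ],
)

```text
time_s: 50.82
position: [604.5, -35.1, 104.0]
eef_rot: [3.141, 0.0, 1.514]
ft_force: [1.6, -0.1, -1.9]
width: 0.366
finger_force: 40.0
```

>>> apply_moves(
  increments=[
    {"tx": 0, "ty": 0, "tz": 0, "wx": 0, "wy": 0, "wz": 0},
    {"tx": 0, "ty": 0, "tz": 0, "wx": 0, "wy": 0, "wz": 0},
    {"tx": 0, "ty": 0, "tz": 0, "wx": 0, "wy": 0, "wz": 0},
    {"tx": 0, "ty": 0, "tz": 0, "wx": 0, "wy": 0, "wz": 0},
  ],
  jaw=0.6,
)

```text
time_s: 51.32
position: [604.4, -35.1, 104.1]
eef_rot: [3.141, 0.0, 1.514]
ft_force: [-0.1, -0.1, 0.7]
width: 0.596
finger_force: 0.0
```

```bash
python3 - <<'E'
from plan import *
c=apply(load(),[-0.008,0.006,0.17,0]); save(c)
go([(602.7,-34.5,200,1.514),(380,270,220,-0.2)])
E
```

```text
[np.float64(0.003), np.float64(-0.005), np.float64(-0.82), np.float64(-0.0)] x 2
[np.float64(1.0), np.float64(-0.823), np.float64(-0.069), np.float64(0.2247)] x 5
[np.float64(0.179), np.float64(-1.0), np.float64(-0.054), np.float64(0.1763)] x 4
[np.float64(-0.307), np.float64(-0.775), np.float64(-0.044), np.float64(0.1446)] x 3
end [ 3.80007e+02  2.70056e+02  2.19980e+02 -2.00000e-01]
```

>>> apply_moves(
  increments=[
    {"tx": 0, "ty": 0, "tz": -0.2, "wx": 0, "wy": 0, "wz": 0},
    {"tx": 0, "ty": 0, "tz": -0.6, "wx": 0, "wy": 0, "wz": 0},
    {"tx": 0.003, "ty": -0.005, "tz": -0.82, "wx": 0, "wy": 0, "wz": 0},
    {"tx": 0.003, "ty": -0.005, "tz": -0.82, "wx": 0, "wy": 0, "wz": 0},
  ],
)

```text
time_s: 51.82
position: [605.4, -35.0, 205.3]
eef_rot: [3.136, 0.001, 1.514]
ft_force: [0.5, 0.1, -0.2]
width: 0.601
finger_force: 0.0
```

>>> apply_moves(
  increments=[
    {"tx": 1, "ty": -0.823, "tz": -0.069, "wx": 0, "wy": 0, "wz": 0.2247},
    {"tx": 1, "ty": -0.823, "tz": -0.069, "wx": 0, "wy": 0, "wz": 0.2247},
    {"tx": 1, "ty": -0.823, "tz": -0.069, "wx": 0, "wy": 0, "wz": 0.2247},
    {"tx": 1, "ty": -0.823, "tz": -0.069, "wx": 0, "wy": 0, "wz": 0.2247},
    {"tx": 1, "ty": -0.823, "tz": -0.069, "wx": 0, "wy": 0, "wz": 0.2247},
  ],
)

```text
time_s: 52.45
position: [511.1, 91.1, 209.1]
eef_rot: [-3.14, 0.002, 0.81]
ft_force: [-0.3, 0.3, 0.4]
width: 0.597
finger_force: 0.0
```

>>> apply_moves(
  increments=[
    {"tx": 0.179, "ty": -1, "tz": -0.054, "wx": 0, "wy": 0, "wz": 0.1763},
    {"tx": 0.179, "ty": -1, "tz": -0.054, "wx": 0, "wy": 0, "wz": 0.1763},
    {"tx": 0.179, "ty": -1, "tz": -0.054, "wx": 0, "wy": 0, "wz": 0.1763},
    {"tx": 0.179, "ty": -1, "tz": -0.054, "wx": 0, "wy": 0, "wz": 0.1763},
  ],
)

```text
time_s: 52.95
position: [439.7, 189.3, 216.4]
eef_rot: [3.142, 0.001, 0.258]
ft_force: [-0.3, -0.0, 0.6]
width: 0.599
finger_force: 0.0
```

>>> apply_moves(
  increments=[
    {"tx": -0.307, "ty": -0.775, "tz": -0.044, "wx": 0, "wy": 0, "wz": 0.1446},
    {"tx": -0.307, "ty": -0.775, "tz": -0.044, "wx": 0, "wy": 0, "wz": 0.1446},
    {"tx": -0.307, "ty": -0.775, "tz": -0.044, "wx": 0, "wy": 0, "wz": 0.1446},
    {"tx": -0.307, "ty": -0.775, "tz": -0.044, "wx": 0, "wy": 0, "wz": 0.1446},
    {"tx": -0.307, "ty": -0.775, "tz": -0.044, "wx": 0, "wy": 0, "wz": 0.1446},
  ],
)

```text
time_s: 53.58
position: [381.6, 269.2, 222.1]
eef_rot: [3.141, 0.0, -0.198]
ft_force: [0.2, -1.0, 0.6]
width: 0.596
finger_force: 0.0
```

```bash
python3 - <<'E'
from lev import *
s=snap('wrist','w15.png'); o=ctrl.observe(); print(o['time_s'],o['position'],o['eef_rot'])
hsv=cv2.cvtColor(s['image'],cv2.COLOR_RGB2HSV)
m=cv2.morphologyEx(cv2.inRange(hsv,(5,170,60),(17,255,255)),cv2.MORPH_CLOSE,np.ones((9,9))); m[:,:120]=0
c=max(cv2.findContours(m,0,1)[0],key=cv2.contourArea); ap=cv2.approxPolyDP(cv2.convexHull(c),3,True)[:,0]
for p in ap: print(p,onz(s,*map(float,p),26,True)[:2].round(1))
find(s,(5,170,60),(17,255,255),26)
# green vials on the top face
g=cv2.inRange(hsv,(40,60,40),(85,255,255))
for c in cv2.findContours(g,0,1)[0]:
    if cv2.contourArea(c)>30: M=cv2.moments(c); p=(M['m10']/M['m00'],M['m01']/M['m00']); print('green',np.round(p,1),M['m00'],onz(s,*p,26,True)[:2].round(1))
E
```

```text
53.625 [381.59631197 269.2619896  222.12795726] [ 3.14127489e+00  3.53355620e-04 -1.98961622e-01]
[249  83] [508.  301.7]
[254  94] [497.2 299.3]
[252 238] [368.8 330.7]
[247 252] [356.3 338.9]
[222 241] [371.7 360. ]
[214 221] [392.3 362.5]
[240  97] [497.6 312.1]
px (0, 310, 57, 125) rect [196.5 761.6 119.1 283.   48.8] circle [235.7 806.4 141.5]
px (235, 301, 17, 66) rect [268.5 368.7  14.9  81.5  65.2] circle [267.7 366.8  41. ]
px (214, 83, 41, 170) rect [435.4 333.   36.6 156.2  76. ] circle [432.4 321.1  78.1]
green [230.4 231.8] 203.5 [378.8 349.6]
green [230.  169.8] 400.5 [435.5 335.5]
green [230.6 105.8] 235.0 [491.8 322.1]
```

```bash
python3 - <<'E'
from plan import *
go([(433.7,335.5,110,-0.238),(433.7,335.5,9,-0.238)])
E
```

```text
[np.float64(0.33), np.float64(-0.623), np.float64(0.916), np.float64(0.0121)] x 3
[np.float64(0.0), np.float64(-0.0), np.float64(0.842), np.float64(-0.0)] x 2
end [ 4.33675e+02  3.35455e+02  9.02000e+00 -2.38000e-01]
```

>>> apply_moves(
  increments=[
    {"tx": 0.33, "ty": -0.623, "tz": 0.916, "wx": 0, "wy": 0, "wz": 0.0121},
    {"tx": 0.33, "ty": -0.623, "tz": 0.916, "wx": 0, "wy": 0, "wz": 0.0121},
    {"tx": 0.33, "ty": -0.623, "tz": 0.916, "wx": 0, "wy": 0, "wz": 0.0121},
    {"tx": 0.33, "ty": -0.623, "tz": 0.916, "wx": 0, "wy": 0, "wz": 0.0121},
    {"tx": 0.33, "ty": -0.623, "tz": 0.916, "wx": 0, "wy": 0, "wz": 0.0121},
  ],
  jaw=0.65,
)

```text
time_s: 54.25
position: [435.8, 335.3, 114.8]
eef_rot: [-3.139, -0.003, -0.238]
ft_force: [0.0, -0.0, 0.4]
width: 0.646
finger_force: 0.0
```

>>> apply_moves(
  increments=[
    {"tx": 0, "ty": 0, "tz": 0.25, "wx": 0, "wy": 0, "wz": 0},
    {"tx": 0, "ty": 0, "tz": 0.5, "wx": 0, "wy": 0, "wz": 0},
    {"tx": 0, "ty": 0, "tz": 0.7, "wx": 0, "wy": 0, "wz": 0},
    {"tx": 0, "ty": 0, "tz": 0.8, "wx": 0, "wy": 0, "wz": 0},
    {"tx": 0, "ty": 0, "tz": 0.842, "wx": 0, "wy": 0, "wz": 0},
    {"tx": 0, "ty": 0, "tz": 0.842, "wx": 0, "wy": 0, "wz": 0},
    {"tx": 0, "ty": 0, "tz": 0.842, "wx": 0, "wy": 0, "wz": 0},
  ],
)

```text
time_s: 55.12
position: [435.5, 335.7, 12.5]
eef_rot: [-3.14, -0.002, -0.238]
ft_force: [0.4, -0.5, -0.4]
width: 0.653
finger_force: 0.0
```

>>> apply_moves(
  increments=[
    {"tx": 0, "ty": 0, "tz": 0, "wx": 0, "wy": 0, "wz": 0},
    {"tx": 0, "ty": 0, "tz": 0, "wx": 0, "wy": 0, "wz": 0},
    {"tx": 0, "ty": 0, "tz": 0, "wx": 0, "wy": 0, "wz": 0},
    {"tx": 0, "ty": 0, "tz": 0, "wx": 0, "wy": 0, "wz": 0},
    {"tx": 0, "ty": 0, "tz": 0, "wx": 0, "wy": 0, "wz": 0},
  ],
  jaw=0,
  force=50,
)

```text
time_s: 55.75
position: [435.4, 335.7, 12.2]
eef_rot: [-3.141, -0.001, -0.238]
ft_force: [0.3, -1.2, 5.4]
width: 0.382
finger_force: 52.4
```

```bash
python3 - <<'E'
from plan import *
go([(433.7,335.5,128,-0.238),(440,320,160,-0.238),(542,28.5,150,-0.057)])
E
```

```text
[np.float64(0.0), np.float64(-0.0), np.float64(-0.992), np.float64(-0.0)] x 3
[np.float64(0.082), np.float64(0.113), np.float64(-0.266), np.float64(-0.0)] x 1
[np.float64(0.647), np.float64(1.0), np.float64(0.039), np.float64(-0.0267)] x 3
[np.float64(0.535), np.float64(1.0), np.float64(0.036), np.float64(-0.0254)] x 3
[np.float64(0.099), np.float64(0.227), np.float64(0.008), np.float64(-0.0055)] x 1
end [ 5.42018e+02  2.85460e+01  1.50020e+02 -5.70000e-02]
```

>>> apply_moves(
  increments=[
    {"tx": 0, "ty": 0, "tz": -0.3, "wx": 0, "wy": 0, "wz": 0},
    {"tx": 0, "ty": 0, "tz": -0.7, "wx": 0, "wy": 0, "wz": 0},
    {"tx": 0, "ty": 0, "tz": -0.992, "wx": 0, "wy": 0, "wz": 0},
    {"tx": 0, "ty": 0, "tz": -0.992, "wx": 0, "wy": 0, "wz": 0},
  ],
)

```text
time_s: 56.25
position: [436.5, 336.3, 133.2]
eef_rot: [-3.138, -0.005, -0.238]
ft_force: [0.3, 0.3, -1.0]
width: 0.387
finger_force: 51.8
```

>>> apply_moves(
  increments=[
    {"tx": 0.082, "ty": 0.113, "tz": -0.266, "wx": 0, "wy": 0, "wz": 0},
    {"tx": 0.082, "ty": 0.113, "tz": -0.266, "wx": 0, "wy": 0, "wz": 0},
  ],
)

```text
time_s: 56.5
position: [442.0, 319.7, 162.7]
eef_rot: [-3.14, -0.002, -0.239]
ft_force: [0.2, -0.1, -0.9]
width: 0.388
finger_force: 51.7
```

>>> apply_moves(
  increments=[
    {"tx": 0.16, "ty": 0.25, "tz": 0.01, "wx": 0, "wy": 0, "wz": -0.007},
    {"tx": 0.4, "ty": 0.62, "tz": 0.02, "wx": 0, "wy": 0, "wz": -0.015},
    {"tx": 0.647, "ty": 1, "tz": 0.039, "wx": 0, "wy": 0, "wz": -0.0267},
    {"tx": 0.647, "ty": 1, "tz": 0.039, "wx": 0, "wy": 0, "wz": -0.0267},
  ],
)

```text
time_s: 57.0
position: [487.8, 182.3, 155.0]
eef_rot: [3.14, 0.004, -0.159]
ft_force: [0.3, 0.9, -1.5]
width: 0.387
finger_force: 51.6
```

>>> apply_moves(
  increments=[
    {"tx": 0.14, "ty": 0.25, "tz": 0.01, "wx": 0, "wy": 0, "wz": -0.007},
    {"tx": 0.33, "ty": 0.62, "tz": 0.02, "wx": 0, "wy": 0, "wz": -0.015},
    {"tx": 0.535, "ty": 1, "tz": 0.036, "wx": 0, "wy": 0, "wz": -0.0254},
    {"tx": 0.535, "ty": 1, "tz": 0.036, "wx": 0, "wy": 0, "wz": -0.0254},
  ],
)

```text
time_s: 57.5
position: [533.1, 55.0, 151.4]
eef_rot: [-3.142, 0.002, -0.078]
ft_force: [-0.4, 0.4, -1.8]
width: 0.387
finger_force: 51.6
```

>>> apply_moves(
  increments=[
    {"tx": 0.099, "ty": 0.227, "tz": 0.008, "wx": 0, "wy": 0, "wz": -0.0055},
    {"tx": 0.099, "ty": 0.227, "tz": 0.008, "wx": 0, "wy": 0, "wz": -0.0055},
    {"tx": 0.099, "ty": 0.227, "tz": 0.008, "wx": 0, "wy": 0, "wz": -0.0055},
  ],
)

```text
time_s: 57.88
position: [542.1, 30.2, 151.3]
eef_rot: [-3.14, 0.002, -0.057]
ft_force: [0.4, 0.4, -1.5]
width: 0.382
finger_force: 51.6
```

```bash
python3 - <<'E'
from h import *
s=snap('wrist','w16.png'); o=ctrl.observe(); print(o['position'])
A=-0.057;u=np.array([-np.sin(A),np.cos(A)]);x=np.array([np.cos(A),np.sin(A)]);h=np.array([543.4,51.6])
# is the caster still in its outline? white plate pixels as seen from here
hsv=cv2.cvtColor(s['image'],cv2.COLOR_RGB2HSV); m=cv2.inRange(hsv,(0,0,185),(179,45,255))
n,l,st,ce=cv2.connectedComponentsWithStats(m)
for i in range(1,n):
    if st[i,4]>80:
        b=st[i]; q=[(onz(s,a,c,74,True)[:2]-h) for a,c in ((b[0],b[1]),(b[0]+b[2],b[1]+b[3]))]; print(b,[np.round([v@x,v@u],0) for v in q])
E
```

```text
[542.20292495  30.14943366 151.58499343]
[  0   0  10  26 194] [array([199., 215.]), array([172., 199.])]
[   49    69   526   306 28148] [array([129., 156.]), array([-116., -254.])]
[ 547  111   39   39 1259] [array([  96., -171.]), array([  74., -208.])]
[423 315  17  33 256] [array([-43., -94.]), array([ -70., -110.])]
[489 335  58  35 955] [array([ -62., -148.]), array([-104., -216.])]
```

```bash
python3 - <<'E'
from h import *
s=optics.snapshot('wrist'); o=ctrl.observe(); print(o['position'])
A=-0.057;u=np.array([-np.sin(A),np.cos(A)]);x=np.array([np.cos(A),np.sin(A)]);h=np.array([543.4,51.6])
W=lambda a,b,z:tuple(np.r_[h+a*x+b*u,z])
g=s['image'].astype(int)
for nm,z,b in (('plate edge +x row y=-100',74,-100),('y=-65',74,-65)):
    print(nm,[int(g[tuple(proj(s,W(a,b,z),True).astype(int)[::-1])].sum()/3) for a in range(30,104,3)])
for b in (-82,): print('wheel line along y at z136, x=65',[int(g[tuple(proj(s,W(65,c,136),True).astype(int)[::-1])].sum()/3) for c in range(-120,-40,4)])
E
```

```text
[542.35966267  29.99792793 151.82580115]
plate edge +x row y=-100 [99, 97, 89, 191, 158, 216, 65, 66, 68, 66, 69, 69, 65, 70, 69, 70, 110, 213, 184, 210, 221, 153, 178, 184, 188]
y=-65 [97, 96, 94, 181, 221, 163, 219, 220, 215, 123, 111, 93, 89, 98, 120, 131, 223, 224, 214, 176, 224, 167, 173, 181, 185]
wheel line along y at z136, x=65 [172, 118, 150, 127, 114, 143, 63, 65, 67, 70, 69, 69, 68, 66, 64, 62, 58, 101, 225, 98]
```

>>> apply_moves(
  increments=[
    {"tx": 0.003, "ty": 0.017, "tz": 0.2, "wx": 0, "wy": 0, "wz": 0},
    {"tx": 0.003, "ty": 0.017, "tz": 0.38, "wx": 0, "wy": 0, "wz": 0},
    {"tx": 0.003, "ty": 0.017, "tz": 0.46, "wx": 0, "wy": 0, "wz": 0},
    {"tx": 0.003, "ty": 0.017, "tz": 0.46, "wx": 0, "wy": 0, "wz": 0},
    {"tx": 0.003, "ty": 0.017, "tz": 0.46, "wx": 0, "wy": 0, "wz": 0},
    {"tx": 0.003, "ty": 0.017, "tz": 0.46, "wx": 0, "wy": 0, "wz": 0},
  ],
)

```text
time_s: 58.72
position: [544.0, 26.3, 98.2]
eef_rot: [3.141, -0.002, -0.057]
ft_force: [0.0, -0.1, -1.6]
width: 0.383
finger_force: 51.7
```

```bash
python3 - <<'E'
from h import *
s=snap('wrist','w17.png'); o=ctrl.observe(); p=o['position']; print(p,o['ft_force'],o['eef_rot'])
A=-0.057;u=np.array([-np.sin(A),np.cos(A)]);x=np.array([np.cos(A),np.sin(A)]);h=np.array([543.4,51.6])
q=lambda a,b,z:np.round([(onz(s,a,b,z,True)[:2]-h)@x,(onz(s,a,b,z,True)[:2]-h)@u],1)
ztop=p[2]-12.2+26; print('ztop',ztop)
hsv=cv2.cvtColor(s['image'],cv2.COLOR_RGB2HSV)
g=cv2.inRange(hsv,(40,60,40),(85,255,255))
for c in cv2.findContours(g,0,1)[0]:
    if cv2.contourArea(c)>80: M=cv2.moments(c); t=(M['m10']/M['m00'],M['m01']/M['m00']); print('green',np.round(t,1),M['m00'],q(*t,ztop))
m=cv2.inRange(hsv,(3,160,60),(17,255,255)); m[:,:200]=0; m[:,430:]=0
ys,xs=np.nonzero(m); print('end row',ys.min(),q(312,ys.min(),ztop))
r=ys.min()+25; k=xs[ys==r]; print('sides',k.min(),k.max(),q(k.min(),r,ztop),q(k.max(),r,ztop))
gr=cv2.cvtColor(s['image'],cv2.COLOR_RGB2GRAY).astype(int); print('col312 above',gr[ys.min()-35:ys.min()+2,312])
E
```

```text
[543.86334882  26.29452583  98.06503286] [ 0.18388196 -0.56576404 -1.04664302] [ 3.14143116e+00 -1.54935601e-03 -5.72641317e-02]
ztop 111.86503286283917
green [312.3 331.7] 2654.5 [  3.6 -24.1]
green [312.4 179.4] 1918.0 [ 60.3 -24.2]
end row 114 [ 81.7 -24.1]
sides 262 362 [73.8 -7.9] [ 73.8 -40.2]
col312 above [190 192 190 189 188 188 188 190 189 190 191 191 191 193 194 194 194 194
 194 193 191 190 188 187 188 187 187 187 187 186 184 185 180 165 149 147
 154]
```

>>> apply_moves(
  increments=[
    {"tx": -0.008, "ty": -0.006, "tz": 0, "wx": 0, "wy": 0, "wz": 0},
    {"tx": -0.008, "ty": -0.006, "tz": 0.05, "wx": 0, "wy": 0, "wz": 0},
    {"tx": -0.008, "ty": -0.006, "tz": 0.1, "wx": 0, "wy": 0, "wz": 0},
    {"tx": -0.008, "ty": -0.006, "tz": 0.125, "wx": 0, "wy": 0, "wz": 0},
    {"tx": -0.008, "ty": -0.006, "tz": 0.135, "wx": 0, "wy": 0, "wz": 0},
    {"tx": -0.008, "ty": -0.006, "tz": 0.135, "wx": 0, "wy": 0, "wz": 0},
  ],
)

```text
time_s: 59.52
position: [541.7, 27.2, 82.2]
eef_rot: [3.142, 0.002, -0.057]
ft_force: [-8.5, -0.6, 12.0]
width: 0.383
finger_force: 53.3
```

>>> apply_moves(
  increments=[
    {"tx": 0, "ty": 0, "tz": 0, "wx": 0, "wy": 0, "wz": 0},
    {"tx": 0, "ty": 0, "tz": 0, "wx": 0, "wy": 0, "wz": 0},
    {"tx": 0, "ty": 0, "tz": 0, "wx": 0, "wy": 0, "wz": 0},
    {"tx": 0, "ty": 0, "tz": 0, "wx": 0, "wy": 0, "wz": 0},
  ],
  jaw=0.6,
)

```text
time_s: 60.02
position: [542.3, 27.1, 80.9]
eef_rot: [-3.142, 0.0, -0.057]
ft_force: [0.0, -0.2, 0.1]
width: 0.596
finger_force: 0.0
```

```bash
python3 - <<'E'
from plan import *
c=[542.018,28.546,150.02,-0.057]
for t in ([.003,.017,.46,0],[-.008,-.006,.135,0]): c=apply(c,t)
save(c); print(c)
go([(542.5,27,200,-0.057),(520,290,240,1.2)])
E
```

```text
[np.float64(541.3437751719705), np.float64(27.262325243191043), np.float64(78.62), np.float64(-0.057)]
[np.float64(0.01), np.float64(0.002), np.float64(-1.0), np.float64(-0.0)] x 3
[np.float64(-0.0), np.float64(-0.0), np.float64(-0.011), np.float64(-0.0)] x 1
[np.float64(-0.143), np.float64(-1.0), np.float64(-0.153), np.float64(-0.1837)] x 4
[np.float64(0.464), np.float64(-1.0), np.float64(-0.168), np.float64(-0.2006)] x 5
[np.float64(0.076), np.float64(-0.043), np.float64(-0.013), np.float64(-0.0158)] x 1
end [519.925 289.972 240.02    1.2  ]
```

>>> apply_moves(
  increments=[
    {"tx": 0.01, "ty": 0, "tz": -0.2, "wx": 0, "wy": 0, "wz": 0},
    {"tx": 0.01, "ty": 0, "tz": -0.6, "wx": 0, "wy": 0, "wz": 0},
    {"tx": 0.01, "ty": 0.002, "tz": -1, "wx": 0, "wy": 0, "wz": 0},
    {"tx": 0.01, "ty": 0.002, "tz": -1, "wx": 0, "wy": 0, "wz": 0},
  ],
)

```text
time_s: 60.52
position: [546.5, 26.4, 206.0]
eef_rot: [3.141, -0.01, -0.057]
ft_force: [-0.5, 0.3, -0.8]
width: 0.597
finger_force: 0.0
```

>>> apply_moves(
  increments=[
    {"tx": -0.143, "ty": -1, "tz": -0.164, "wx": 0, "wy": 0, "wz": -0.1837},
    {"tx": -0.143, "ty": -1, "tz": -0.164, "wx": 0, "wy": 0, "wz": -0.1837},
    {"tx": -0.143, "ty": -1, "tz": -0.164, "wx": 0, "wy": 0, "wz": -0.1837},
    {"tx": -0.143, "ty": -1, "tz": -0.164, "wx": 0, "wy": 0, "wz": -0.1837},
  ],
  jaw=0.95,
)

```text
time_s: 61.02
position: [532.6, 148.1, 219.6]
eef_rot: [-3.141, 0.002, 0.52]
ft_force: [-0.2, -0.0, 0.2]
width: 0.952
finger_force: 0.0
```

>>> apply_moves(
  increments=[
    {"tx": 0.464, "ty": -1, "tz": -0.168, "wx": 0, "wy": 0, "wz": -0.2006},
    {"tx": 0.464, "ty": -1, "tz": -0.168, "wx": 0, "wy": 0, "wz": -0.2006},
    {"tx": 0.464, "ty": -1, "tz": -0.168, "wx": 0, "wy": 0, "wz": -0.2006},
    {"tx": 0.464, "ty": -1, "tz": -0.168, "wx": 0, "wy": 0, "wz": -0.2006},
    {"tx": 0.464, "ty": -1, "tz": -0.168, "wx": 0, "wy": 0, "wz": -0.2006},
  ],
)

```text
time_s: 61.65
position: [521.9, 278.7, 239.9]
eef_rot: [-3.14, 0.001, 1.146]
ft_force: [0.3, 0.6, -0.9]
width: 0.953
finger_force: 0.0
```

>>> apply_moves(
  increments=[
    {"tx": 0.076, "ty": -0.043, "tz": -0.013, "wx": 0, "wy": 0, "wz": -0.0158},
    {"tx": 0.076, "ty": -0.043, "tz": -0.013, "wx": 0, "wy": 0, "wz": -0.0158},
    {"tx": 0.076, "ty": -0.043, "tz": -0.013, "wx": 0, "wy": 0, "wz": -0.0158},
  ],
)

```text
time_s: 62.02
position: [521.0, 289.8, 242.4]
eef_rot: [3.142, 0.0, 1.199]
ft_force: [0.2, -0.0, -1.0]
width: 0.949
finger_force: 0.0
```

```bash
python3 - <<'E'
from lev import *
s=snap('wrist','w18.png'); o=ctrl.observe(); print(o['time_s'],o['position'],o['eef_rot'])
print('expect',proj(s,(584,336,70),True),'yellow',proj(s,(549,430,70),True))
find(s,(0,0,150),(179,40,255),70)
print('y'); find(s,(22,150,100),(35,255,255),70)
t=snap('top','t18.png')
E
```

```text
62.075 [520.99349488 289.7776906  242.37889712] [-3.14155649e+00  8.81789407e-05  1.19898966e+00]
expect [363.59987417 142.03213948] yellow [281.77698917  52.41446599]
px (481, 417, 19, 41) rect [637.2 -65.2  19.8  92.8   8.1] circle [632.6 -65.8  46.6]
px (581, 386, 31, 36) rect [ 810.3 -108.3   44.6   87.    25.9] circle [ 803.  -111.8   43.6]
px (482, 270, 14, 89) rect [653.  130.3 111.4   6.4  86.2] circle [652.2 130.3  55.7]
px (382, 251, 103, 41) rect [607.6 204.8   8.5 103.3  87.3] circle [607.4 201.2  51.7]
px (337, 108, 56, 56) rect [586.8 340.8  45.8  45.8  69.7] circle [586.6 340.8  23.6]
px (521, 102, 57, 21) rect [767.6 308.9  18.2  70.2  77.4] circle [767.1 306.9  35.5]
y
px (251, 15, 64, 68) rect [551.2 433.6  59.7  49.6  87. ] circle [552.4 433.4  29.9]
```

```bash
python3 - <<'E'
from plan import *
go([(585.2,340.2,130,1.5),(585.2,340.2,28,1.5)])
E
```

```text
[np.float64(0.587), np.float64(0.355), np.float64(0.917), np.float64(-0.0955)] x 3
[np.float64(0.0), np.float64(0.0), np.float64(0.85), np.float64(-0.0)] x 2
end [585.156 340.185  27.98    1.5  ]
```

>>> apply_moves(
  increments=[
    {"tx": 0.3, "ty": 0.18, "tz": 0.4, "wx": 0, "wy": 0, "wz": -0.05},
    {"tx": 0.587, "ty": 0.355, "tz": 0.7, "wx": 0, "wy": 0, "wz": -0.0955},
    {"tx": 0.587, "ty": 0.355, "tz": 0.917, "wx": 0, "wy": 0, "wz": -0.0955},
    {"tx": 0.587, "ty": 0.355, "tz": 0.917, "wx": 0, "wy": 0, "wz": -0.0955},
    {"tx": 0.587, "ty": 0.355, "tz": 0.917, "wx": 0, "wy": 0, "wz": -0.0955},
  ],
)

```text
time_s: 62.75
position: [586.9, 340.2, 134.2]
eef_rot: [3.139, -0.001, 1.499]
ft_force: [0.3, 1.1, 0.3]
width: 0.955
finger_force: 0.0
```

>>> apply_moves(
  increments=[
    {"tx": 0, "ty": 0, "tz": 0.2, "wx": 0, "wy": 0, "wz": 0},
    {"tx": 0, "ty": 0, "tz": 0.4, "wx": 0, "wy": 0, "wz": 0},
    {"tx": 0, "ty": 0, "tz": 0.6, "wx": 0, "wy": 0, "wz": 0},
    {"tx": 0, "ty": 0, "tz": 0.75, "wx": 0, "wy": 0, "wz": 0},
    {"tx": 0, "ty": 0, "tz": 0.85, "wx": 0, "wy": 0, "wz": 0},
    {"tx": 0, "ty": 0, "tz": 0.85, "wx": 0, "wy": 0, "wz": 0},
    {"tx": 0, "ty": 0, "tz": 0.85, "wx": 0, "wy": 0, "wz": 0},
  ],
)

```text
time_s: 63.62
position: [587.0, 340.3, 31.5]
eef_rot: [3.14, -0.001, 1.5]
ft_force: [0.5, 0.9, 0.7]
width: 0.951
finger_force: 0.0
```

>>> apply_moves(
  increments=[
    {"tx": 0, "ty": 0, "tz": 0, "wx": 0, "wy": 0, "wz": 0},
    {"tx": 0, "ty": 0, "tz": 0, "wx": 0, "wy": 0, "wz": 0},
    {"tx": 0, "ty": 0, "tz": 0, "wx": 0, "wy": 0, "wz": 0},
    {"tx": 0, "ty": 0, "tz": 0, "wx": 0, "wy": 0, "wz": 0},
    {"tx": 0, "ty": 0, "tz": 0, "wx": 0, "wy": 0, "wz": 0},
  ],
  jaw=0,
  force=40,
)

```text
time_s: 64.25
position: [586.9, 340.4, 31.8]
eef_rot: [3.14, -0.001, 1.5]
ft_force: [-1.4, 0.0, 5.5]
width: 0.632
finger_force: 42.5
```

```bash
python3 - <<'E'
from plan import *
go([(585.2,340.2,147,1.5),(575,320,212,1.5),(473.5,-26,212,1.514)])
E
```

```text
[np.float64(0.0), np.float64(0.0), np.float64(-0.992), np.float64(-0.0)] x 3
[np.float64(-0.174), np.float64(-0.073), np.float64(-0.541), np.float64(-0.0)] x 2
[np.float64(-1.0), np.float64(-0.218), np.float64(-0.0), np.float64(-0.0015)] x 3
[np.float64(-1.0), np.float64(-0.223), np.float64(-0.0), np.float64(-0.0015)] x 3
[np.float64(-0.933), np.float64(-0.212), np.float64(-0.001), np.float64(-0.0015)] x 3
end [473.464 -26.028 212.06    1.514]
```

>>> apply_moves(
  increments=[
    {"tx": 0, "ty": 0, "tz": -0.3, "wx": 0, "wy": 0, "wz": 0},
    {"tx": 0, "ty": 0, "tz": -0.7, "wx": 0, "wy": 0, "wz": 0},
    {"tx": 0, "ty": 0, "tz": -0.992, "wx": 0, "wy": 0, "wz": 0},
    {"tx": 0, "ty": 0, "tz": -0.992, "wx": 0, "wy": 0, "wz": 0},
  ],
)

```text
time_s: 64.75
position: [588.3, 340.9, 153.1]
eef_rot: [3.135, -0.003, 1.5]
ft_force: [-0.1, 0.6, -2.2]
width: 0.634
finger_force: 43.6
```

>>> apply_moves(
  increments=[
    {"tx": -0.174, "ty": -0.073, "tz": -0.541, "wx": 0, "wy": 0, "wz": 0},
    {"tx": -0.174, "ty": -0.073, "tz": -0.541, "wx": 0, "wy": 0, "wz": 0},
    {"tx": -0.174, "ty": -0.073, "tz": -0.541, "wx": 0, "wy": 0, "wz": 0},
  ],
)

```text
time_s: 65.12
position: [575.3, 319.6, 212.5]
eef_rot: [-3.139, 0.001, 1.499]
ft_force: [0.1, -0.3, -3.2]
width: 0.635
finger_force: 43.9
```

>>> apply_moves(
  increments=[
    {"tx": -0.3, "ty": -0.06, "tz": 0, "wx": 0, "wy": 0, "wz": 0},
    {"tx": -0.65, "ty": -0.14, "tz": 0, "wx": 0, "wy": 0, "wz": -0.0015},
    {"tx": -1, "ty": -0.218, "tz": 0, "wx": 0, "wy": 0, "wz": -0.0015},
    {"tx": -1, "ty": -0.218, "tz": 0, "wx": 0, "wy": 0, "wz": -0.0015},
  ],
)

```text
time_s: 65.62
position: [539.2, 199.8, 210.7]
eef_rot: [-3.135, 0.002, 1.502]
ft_force: [-0.6, 0.1, -2.2]
width: 0.632
finger_force: 43.9
```

>>> apply_moves(
  increments=[
    {"tx": -0.3, "ty": -0.07, "tz": 0, "wx": 0, "wy": 0, "wz": 0},
    {"tx": -0.65, "ty": -0.15, "tz": 0, "wx": 0, "wy": 0, "wz": -0.0015},
    {"tx": -1, "ty": -0.223, "tz": 0, "wx": 0, "wy": 0, "wz": -0.0015},
    {"tx": -1, "ty": -0.223, "tz": 0, "wx": 0, "wy": 0, "wz": -0.0015},
  ],
)

```text
time_s: 66.12
position: [505.6, 82.9, 212.2]
eef_rot: [-3.138, -0.0, 1.507]
ft_force: [0.8, 1.1, -2.8]
width: 0.634
finger_force: 43.9
```

>>> apply_moves(
  increments=[
    {"tx": -0.3, "ty": -0.07, "tz": 0, "wx": 0, "wy": 0, "wz": 0},
    {"tx": -0.65, "ty": -0.15, "tz": 0, "wx": 0, "wy": 0, "wz": -0.0015},
    {"tx": -0.933, "ty": -0.212, "tz": -0.001, "wx": 0, "wy": 0, "wz": -0.0015},
    {"tx": -0.933, "ty": -0.212, "tz": -0.001, "wx": 0, "wy": 0, "wz": -0.0015},
    {"tx": -0.933, "ty": -0.212, "tz": -0.001, "wx": 0, "wy": 0, "wz": -0.0015},
  ],
)

```text
time_s: 66.75
position: [474.5, -24.9, 213.6]
eef_rot: [-3.14, -0.001, 1.515]
ft_force: [0.1, -0.6, -2.2]
width: 0.631
finger_force: 43.9
```

```bash
python3 - <<'E'
from lev import *
s=snap('wrist','w19.png'); o=ctrl.observe(); p=o['position']; print(o['time_s'],p,o['eef_rot'])
zt=p[2]-31.8+70; print('lid z',zt,'expect lid px',proj(s,(p[0],p[1],zt),True))
find(s,(0,0,140),(179,45,255),zt)
# side checks: is the row still right? bright/dark along the caster plate and the rail
A=-0.057;u=np.array([-np.sin(A),np.cos(A)]);x=np.array([np.cos(A),np.sin(A)]);h=np.array([543.4,51.6])
W=lambda a,b,z:tuple(np.r_[h+a*x+b*u,z]); g=s['image'].astype(int)
S=lambda a,b,z:int(g[tuple(np.clip(proj(s,W(a,b,z),True).astype(int)[::-1],0,[479,639]))].sum()/3)
print('caster x at y=-58',[S(a,-58,74) for a in range(30,104,3)]); print('caster y at x=90',[S(90,b,74) for b in range(-120,-44,3)])
print('level y at x=40',[S(40,b,96) for b in range(-54,6,3)])
E
```

```text
66.8 [474.60031796 -24.75541921 213.74827584] [-3.14050503e+00 -1.06828652e-03  1.51525551e+00]
lid z 251.94827583554988 expect lid px [311.85753045 376.87456945]
px (597, 250, 43, 63) rect [591.   -2.6  24.1  27.8  20.1] circle [593.1  -2.8  15.9]
px (0, 214, 11, 64) rect [366.7  24.1  26.    6.   68.1] circle [366.   24.4  13.2]
px (253, 0, 272, 352) rect [500.7  36.7 110.2  75.4  86.7] circle [505.6  39.   62. ]
caster x at y=-58 [181, 177, 100, 163, 219, 212, 215, 216, 217, 214, 217, 216, 214, 218, 216, 216, 214, 216, 216, 216, 216, 202, 180, 182, 183]
caster y at x=90 [57, 54, 53, 52, 55, 51, 50, 54, 61, 60, 67, 66, 66, 64, 63, 57, 57, 143, 210, 173, 197, 213, 91, 158, 182, 181]
level y at x=40 [215, 164, 107, 179, 179, 127, 139, 139, 138, 139, 138, 138, 138, 139, 139, 134, 80, 183, 184, 176]
```

>>> apply_moves(
  increments=[
    {"tx": -0.012, "ty": 0, "tz": 0.2, "wx": 0, "wy": 0, "wz": 0},
    {"tx": -0.012, "ty": 0, "tz": 0.45, "wx": 0, "wy": 0, "wz": 0},
    {"tx": -0.012, "ty": 0, "tz": 0.7, "wx": 0, "wy": 0, "wz": 0},
    {"tx": -0.012, "ty": 0, "tz": 0.8, "wx": 0, "wy": 0, "wz": 0},
    {"tx": -0.012, "ty": 0, "tz": 0.8, "wx": 0, "wy": 0, "wz": 0},
    {"tx": -0.012, "ty": 0, "tz": 0.8, "wx": 0, "wy": 0, "wz": 0},
    {"tx": -0.012, "ty": 0, "tz": 0.8, "wx": 0, "wy": 0, "wz": 0},
  ],
)

```text
time_s: 67.68
position: [475.3, -27.8, 119.7]
eef_rot: [3.139, 0.001, 1.514]
ft_force: [-0.5, -0.5, -2.6]
width: 0.634
finger_force: 43.9
```

```bash
python3 - <<'E'
from h import *
s=snap('wrist','w20.png'); o=ctrl.observe(); p=o['position']; print(p,o['eef_rot'],o['ft_force'])
g=cv2.cvtColor(s['image'],cv2.COLOR_RGB2GRAY).astype(int)
zt=p[2]-31.8+70
for r in (28,25,23,0): print(r,proj(s,(p[0],p[1]+r,zt),True),proj(s,(p[0]-r,p[1],zt),True),proj(s,(p[0]+r,p[1],zt),True))
print(g[255:345:2,312])
E
```

```text
[475.150153   -27.78409751 119.53658843] [3.13956707e+00 5.06984961e-04 1.51383172e+00] [ 0.61901951 -0.53578544 -2.50916447]
28 [305.82608217 299.89007389] [226.75789293 378.20036436] [397.54201665 370.33859587]
25 [306.49785403 309.07744752] [235.53229258 378.25674018] [388.54573646 371.22531842]
23 [306.93872303 315.07391856] [241.43665236 378.26635899] [382.50499025 371.79079905]
0 [311.5778122  376.65289281] [311.5778122  376.65289281] [311.5778122  376.65289281]
[112 110 113 120 132 144 151 158 163 167 168 166 161 155 148 138 127  96
  87  87  89  90  89  90  89  89  87 107 125 124 121 120 120 120 120 120
 121 122 119 121 121 120 121 120 122]
```

>>> apply_moves(
  increments=[
    {"tx": 0.004, "ty": -0.005, "tz": 0, "wx": 0, "wy": 0, "wz": 0},
    {"tx": 0.004, "ty": -0.005, "tz": 0.06, "wx": 0, "wy": 0, "wz": 0},
    {"tx": 0.004, "ty": -0.005, "tz": 0.11, "wx": 0, "wy": 0, "wz": 0},
    {"tx": 0.004, "ty": -0.005, "tz": 0.14, "wx": 0, "wy": 0, "wz": 0},
    {"tx": 0.004, "ty": -0.005, "tz": 0.15, "wx": 0, "wy": 0, "wz": 0},
    {"tx": 0.004, "ty": -0.005, "tz": 0.15, "wx": 0, "wy": 0, "wz": 0},
  ],
)

```text
time_s: 68.47
position: [473.4, -26.9, 101.7]
eef_rot: [-3.139, -0.0, 1.514]
ft_force: [-8.7, 1.9, 12.4]
width: 0.634
finger_force: 45.3
```

>>> apply_moves(
  increments=[
    {"tx": 0, "ty": 0, "tz": 0, "wx": 0, "wy": 0, "wz": 0},
    {"tx": 0, "ty": 0, "tz": 0, "wx": 0, "wy": 0, "wz": 0},
    {"tx": 0, "ty": 0, "tz": 0, "wx": 0, "wy": 0, "wz": 0},
    {"tx": 0, "ty": 0, "tz": 0, "wx": 0, "wy": 0, "wz": 0},
  ],
  jaw=0.95,
)

```text
time_s: 68.97
position: [473.8, -27.1, 100.4]
eef_rot: [-3.141, -0.0, 1.514]
ft_force: [-0.9, -0.4, 0.4]
width: 0.951
finger_force: 0.0
```

>>> apply_moves(
  increments=[
    {"tx": 0, "ty": 0, "tz": -0.15, "wx": 0, "wy": 0, "wz": 0},
    {"tx": 0, "ty": 0, "tz": -0.5, "wx": 0, "wy": 0, "wz": 0},
    {"tx": 0, "ty": 0, "tz": -1, "wx": 0, "wy": 0, "wz": 0},
    {"tx": 0, "ty": 0, "tz": -1, "wx": 0, "wy": 0, "wz": 0},
  ],
)

```text
time_s: 69.47
position: [477.1, -28.1, 226.1]
eef_rot: [3.131, 0.003, 1.514]
ft_force: [0.7, -0.5, 0.4]
width: 0.953
finger_force: 0.0
```

>>> apply_moves(
  increments=[
    {"tx": -1, "ty": -0.7, "tz": -0.4, "wx": 0, "wy": 0, "wz": 0},
    {"tx": -1, "ty": -0.7, "tz": -0.4, "wx": 0, "wy": 0, "wz": 0},
    {"tx": -1, "ty": -0.7, "tz": -0.4, "wx": 0, "wy": 0, "wz": 0},
    {"tx": -1, "ty": -0.7, "tz": -0.4, "wx": 0, "wy": 0, "wz": 0},
  ],
)

```text
time_s: 69.97
position: [382.6, -143.3, 268.4]
eef_rot: [3.141, 0.001, 1.51]
ft_force: [0.1, 0.0, -0.1]
width: 0.954
finger_force: 0.0
```

>>> apply_moves(
  increments=[
    {"tx": -1, "ty": 0, "tz": 0, "wx": 0, "wy": 0, "wz": 0},
    {"tx": -1, "ty": 0, "tz": 0, "wx": 0, "wy": 0, "wz": 0},
    {"tx": -1, "ty": 0, "tz": 0, "wx": 0, "wy": 0, "wz": 0},
    {"tx": -1, "ty": 0, "tz": 0, "wx": 0, "wy": 0, "wz": 0},
  ],
)

```text
time_s: 70.47
position: [376.5, -260.7, 267.3]
eef_rot: [-3.14, -0.002, 1.514]
ft_force: [-0.4, -0.2, -0.1]
width: 0.946
finger_force: 0.0
```

```bash
python3 - <<'E'
from lev import *
t=snap('top','t21.png'); s=snap('wrist','w21.png'); o=ctrl.observe(); print(o['time_s'],o['position'])
A=-0.057;u=np.array([-np.sin(A),np.cos(A)]);x=np.array([np.cos(A),np.sin(A)]);h=np.array([543.4,51.6])
W=lambda a,b,z:tuple(np.r_[h+a*x+b*u,z]); g=t['image'].astype(int)
S=lambda a,b,z:int(g[tuple(proj(t,W(a,b,z)).round().astype(int)[::-1])].sum()/3)
print('level x at y-24',[S(a,-24,96) for a in range(-90,96,6)])
print('level y at x=30',[S(30,b,96) for b in range(-54,6,3)])
print('caster x at y=-58',[S(a,-58,74) for a in range(30,104,3)])
print('rail x at y=-127',[S(a,-127,80) for a in range(-72,76,4)]); print('rail y at x=18',[S(18,b,80) for b in range(-168,-114,3)])
print('jar lid x',[S(a,-82,140) for a in range(-100,-28,3)]); print('jar lid y',[S(-64,b,140) for b in range(-118,-46,3)])
hsv=cv2.cvtColor(t['image'],cv2.COLOR_RGB2HSV); m=cv2.morphologyEx(cv2.inRange(hsv,(3,150,60),(16,255,255)),cv2.MORPH_CLOSE,np.ones((7,7))); m[:,:250]=0;m[:,420:]=0;m[:190]=0;m[330:]=0
c=max(cv2.findContours(m,0,1)[0],key=cv2.contourArea); w=np.float32([onz(t,*map(float,p),96)[:2] for p in c[:,0]]); r=cv2.minAreaRect(w); v=np.array(r[0])-h; print('level rect',np.round([*r[0],*r[1],r[2]],1),'org',v@x,v@u)
E
```

```text
70.575 [ 376.69255583 -260.38374738  267.86226938]
level x at y-24 [110, 101, 104, 102, 76, 94, 93, 61, 108, 109, 109, 109, 103, 96, 92, 93, 93, 91, 86, 107, 108, 110, 107, 54, 88, 85, 83, 107, 108, 105, 111]
level y at x=30 [106, 111, 111, 97, 66, 98, 107, 109, 108, 108, 108, 107, 107, 107, 108, 87, 49, 105, 112, 114]
caster x at y=-58 [112, 106, 58, 94, 145, 142, 136, 134, 133, 130, 128, 131, 131, 130, 153, 153, 149, 142, 143, 144, 141, 73, 107, 111, 113]
rail x at y=-127 [111, 116, 106, 94, 148, 143, 142, 159, 160, 157, 155, 155, 152, 152, 148, 146, 141, 143, 136, 157, 155, 156, 154, 152, 154, 147, 147, 139, 139, 137, 135, 156, 153, 76, 114, 113, 111]
rail y at x=18 [113, 109, 82, 86, 130, 155, 154, 150, 142, 144, 151, 153, 153, 155, 122, 75, 104, 114]
jar lid x [109, 102, 72, 92, 155, 156, 157, 158, 159, 158, 156, 159, 158, 158, 156, 155, 155, 156, 155, 146, 84, 111, 113, 115]
jar lid y [73, 108, 110, 108, 159, 157, 157, 155, 157, 158, 159, 157, 158, 157, 160, 157, 160, 159, 156, 140, 86, 87, 63, 112]
level rect [540.8  26.8  34.6 159.9  86.8] org -1.1613674979542659 -24.8908247390142
```

All parts measure within about 2 mm of their outlines, and the arm is clear, so I'll hand in.

```bash
python3 - <<'E'
from rig import ctrl
print(ctrl.finish_job())
E
```

```text
the job is handed in; nothing more can be done
None
```

I handed the job in at about 70 s: the leaf is open with both clips snapped shut, and the level, rail, caster and jar stand released within about 2 mm of their outline centres; partway through, the caster was found shifted and the level was pressed onto it (wrist force 85 N, under the 120 N limit) before I reset both, and I never moved the tin, hammer or carton.

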